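# Lock off the bench supply: blade into the slot, shackle down until it clicks

### The job

Lock off the bench supply for the night. Take the longest plate (the lock-off blade, with two holes side by side near one end) out of the rack, lay it flat on the worktop and let go, then take it again across its width, slide it with the holes leading fully home into the slot of the lock-off block and let go. Only then press the raised shackle down through it until it clicks and stays down by itself; leave the other plates and loose things where they are.

Things in the scene. Friction and masses are not known exactly. Their poses are not given: they have to be found in the camera images.
- blade_center (a point): Centre of the lock-off blade: bare aluminium plate 150 x 50 x 10 mm, 0.15 kg, the longest of the three in the rack. x runs along its length towards the end with the holes, y through the thickness, z along the width (up while it stands in the rack). Two 13 mm through holes side by side, 24 mm apart across the width, 27 mm from the +x end. Both faces are alike.
- blade: The same blade: origin in the middle of the long edge it stands on at the start (25 mm from the centre along -z), axes as blade_center. In the rack its lower edge is 6 mm and its top edge 56 mm above the worktop; the upper 28 mm are clear of the rack's prongs.
- plate_rack: Dark steel rack fixed to the worktop, base 124 (x) x 126 (y) x 6 mm, origin under its centre. Three slots along its x axis at y = -45, 0, +45 mm, between pairs of prongs that end 28 mm above the worktop and leave 1.3 mm play each side of a plate. The plates stand centred in the slots in any order, +x along the rack's +x.
- short_plate_center (a point): Centre of another plate of the rack, 112 x 50 x 10 mm with one hole in the middle; axes as blade_center. Leave it.
- low_plate_center (a point): Centre of another plate of the rack, 126 x 42 x 10 mm (so 8 mm lower) with one hole near each end; axes as blade_center. Leave it.
- lock_block: Grey steel lock-off block fixed to the worktop, 70 (x) x 76 (y) x 49 mm high, screwed feet out to y = +-53 mm, cable stub behind to x = +51 mm; origin under its centre. A slot runs from its -x face (x = -35 mm) along +x, 55 mm deep to a rigid stop: 52 mm wide, 20 to 33 mm above the worktop, mouth slightly flared, a sloping sill below it out to x = -44 mm.
- slot_home (a point): Where the blade's centre is when it is home (holes end against the stop, 95 mm of it left outside, sagging by up to 0.055 rad): 55 mm before the block's origin, 25 mm above the worktop. Axes as lock_block: x is the direction of insertion, z up. At home the blade's x lies along this x and its thickness is upright.
- shackle_top (a point): Top middle of the steel shackle's crown: an inverted U of 9 mm round bar, 33 mm wide over all along the block's y axis, standing in the block's roof 7 mm in front of its origin. 98.5 mm above the worktop when raised; it moves straight down. Axes as lock_block.
- shackle (a joint): How far the shackle is pressed down, m: 0 raised (start), hard stop 0.025. A spring pushes it up (4 to 8 N); from 0.011 it also rides over a hidden spring pawl (up to about 12 N in all), which snaps in at about 0.022 and holds it there for good. Its two legs must pass through the blade's holes, else they stop on the plate; pressed without the blade it bars the slot.
- ball_bearing: Bystander: steel ball bearing lying flat, 47 mm across, 14 mm high, on the open worktop between rack, vice and lock block; origin under its centre.
- clamp_block: Bystander: milled steel block with a slot, 40 x 60 x 28 mm high; origin under its centre.
- magnet_dish: Bystander: round steel parts dish, 106 mm across, 24 mm high; origin under its centre.
- tape_1: Bystander: roll of black tape lying flat, 62 mm across, 19 mm high, origin under its centre. In front of it the bench vice, fixed and 140 mm high, covers the worktop from its front edge to x = 0.51 m, y = -0.19 to -0.04 m.
Things that resemble listed ones, but are neither listed nor needed, are in the scene too. What is shaped like the blade but yellow is not meant.

How it is judged:
By the outcome, as a careful person would: the job done as asked, in the order asked, and still so for the second after the job is handed in, with the robot touching nothing.
It also fails if it takes over 64 s, if anything falls off the work surface, if the arm or the gripper's body presses on something with over 40 N, if the wrist force passes 120 N, or if a joint passes its speed limit or range.

### The arm

A 6-joint arm with a two-finger parallel gripper is mounted at the origin on a cart in front of the work surface, level with it; the furniture and walls round the work are solid. World frame = base frame: x ahead of the robot, y to its left, z up, the work surface at z = 0. Lengths are in m, angles in rad, forces in N, time in s.
With the tool pointing down it reaches from about 0.25 to 0.775 m from the base axis. Payload 4 kg.
Tool frame: the origin (TCP) lies on the centre line of the jaws, within the pads' length; the fingertips stand 8 mm ahead of it and the grasp point (between the pads) lies 11 mm behind it; y points along the fingers, x is the direction in which the jaws open and shut, and the axes are right-handed (so a half turn about y gives the same grasp; the last joint's range is limited). The gripper opens to 94 mm and grips with 3 to 60 N. Pads are 16 mm wide; open, the fingers measure 119 mm over their backs; the gripper's body (75 mm by 177 mm) begins 78 mm behind the grasp point.
Start: joints at [1.113, 0.087, 1.371, -0, 1.684, -0.103], TCP at [0.191, 0.516, 0.214] pointing down, gripper open.
Joint ranges: [-3.1, 3.1], [-0.76, 2.03], [0.27, 2.55], [-1.08, 4.22], [0.17, 2.65], [-2.57, 2.57]. Speed limits (rad/s): [2.79, 2.79, 3.14, 3.14, 3.14, 3.14].

### API

Orientations are given as [roll, pitch, yaw] about the fixed x, y, z axes, in that order (R = Rz(yaw) Ry(pitch) Rx(roll)).
In Python, from bench import robot gives the robot as it stands.
- The arm moves only by the tool step_arm, never from a script. Its argument "commands" is a list of rows, each an object with "xyz": the shift along the world's x, y, z in m, a list of three; "twist": the turn, a rotation vector about the world's x, y, z in degrees, a list of three. In form: [{"xyz": [tx, ty, tz], "twist": [ax, ay, az]}, ...]. A call has 1 to 12 rows; each row is the pose to reach, as a shift and turn from the pose commanded when the call began; what a row does not reach only later rows make up. A row lasts 1/12 s, in which the tool goes at most 41.7 mm and 7.16 degrees, less where a joint would pass 70% of its speed; a pose out of reach is approached as far as the arm can. A call with a gripper value outside its range is refused whole. "fingers" is the closure in counts, from 0 (fully open) to 255 (shut), set as the call begins (left out, the last holds). The fingers move at their own pace and stop on an object; the grip force is fixed at half the most. Time passes only in rows, so rows that repeat a pose let the fingers close. It gives the time, the measured TCP pose, the force and the opening at its end, in the units of the state.
- robot.get_obs(): the state, without advancing time (a new reading comes with each control period).
- robot.snapshot(name): name is "scene" or "top" or "wrist"; returns (picture, depth): 400x640x3 uint8, red, green, blue; 400x640 float32, m along the optical axis (not along the pixel's ray), 0 where there is no reading.
- robot.camera_info(name): a dict with "fx", "fy", "cx", "cy" (pixels), "k1" (the pictures are not rectified: a ray, as slopes to the right and down, at radius r is drawn at 1 + k1 r^2 times it, then the intrinsics apply), "R" (3x3) and "t" (3): a world point X has camera coordinates R X + t. Camera axes: x right, y down, z forward; pixel columns grow to the right and rows downward; lengths in m; the calibration is good to about 2 mm. A picture is of the moment at which its call begins: read the wrist's pose just before it. camera_info takes no time and is no camera call; for the wrist camera it gives the pose at the moment of the call.
- robot.close_job(): hands the job in, once; it reports no verdict.
The state is a dict: "time": time; "joint_positions": joint angles; "qvel": joint speeds; "joint_torque": joint torques, N m; "tool_pos": TCP position; "ee_rot": TCP orientation; "wrist_force": force on the tool from outside, world axes, zero at the start; "wrist_torque": the same for the moment, N m; "width": finger opening in m.
Only numpy, scipy, OpenCV 4.12 (cv2) and the standard library are available. Lean on these libraries where they do the work, as an engineer would, in place of code of your own. Each camera call takes 0.05 s, during which the arm holds its last target.

## Working session

There is one attempt and no reset: what is moved stays moved. The work goes in short steps, Python scripts to look and compute and a tool call to move; the robot and the scene stay as the last step left them, time stands still between calls to the robot, and variables do not carry over. Pictures are saved under pics/ and viewed, and the job is handed in when it is done.

Besides the shell and the picture viewer there is one more tool, called as a command line: name --argument value ..., lists and objects as JSON in quotes. step_arm: Moves the arm, as the interface text tells. Its arguments: {"type":"object","properties":{"commands":{"type":"array"},"fingers":{"type":"number"}},"required":["commands"]}

```bash
ls; mkdir -p pics; python3 - <<'E'
from bench import robot
import cv2,numpy as np
o=robot.get_obs(); print(o)
for n in ["scene","top"]:
    p,d=robot.snapshot(n); cv2.imwrite(f"pics/{n}0.png",p[:,:,::-1]); np.savez(f"{n}0.npz",p=p,d=d)
    i=robot.camera_info(n); print(n,i)
    np.save(f"{n}0_info.npy",i,allow_pickle=True)
E
```

```text
pics
{'time': 0.0, 'joint_positions': array([ 1.11284928e+00,  8.79225703e-02,  1.37224141e+00,  9.32683816e-06,
        1.68359341e+00, -1.03108320e-01]), 'qvel': array([ 0.0004111 ,  0.00039086,  0.00015044,  0.00038985, -0.00148478,
       -0.00054436]), 'joint_torque': array([ 6.07182938e-04, -3.40192723e+01, -3.02426791e+01,  7.19257188e-02,
        3.29295325e-02, -1.72214154e-04]), 'tool_pos': array([0.19086174, 0.51525669, 0.2123284 ]), 'ee_rot': array([-1.5705643 ,  0.00215228,  1.21595889]), 'wrist_force': array([ 0.59227077, -0.12914917,  1.10100776]), 'wrist_torque': array([0.0298948 , 0.01404098, 0.00609473]), 'width': 0.09388811420101834}
scene {'fx': 367.98055786986407, 'fy': 367.98055786986407, 'cx': 321.02511195943123, 'cy': 192.71071776759268, 'k1': -0.018363647242238816, 'R': array([[ 0.62983488, -0.7767134 , -0.00493079],
       [-0.43905321, -0.35077609, -0.82715683],
       [ 0.64073419,  0.5231371 , -0.56194953]]), 't': array([-0.19729241,  0.40012018,  0.48678062])}
top {'fx': 419.561451001726, 'fy': 419.561451001726, 'cx': 315.93480914688934, 'cy': 199.89432904334407, 'k1': -0.1078405474369089, 'R': array([[ 0.06112302, -0.99812167,  0.00413498],
       [-0.97722922, -0.06068593, -0.20332308],
       [ 0.20319211,  0.00838689, -0.97910297]]), 't': array([0.16658682, 0.58679126, 1.2960164 ])}
```

View pics/scene0.png

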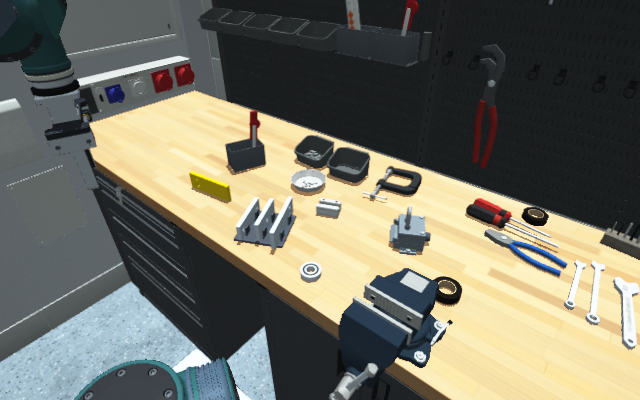

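View pics/top0.png

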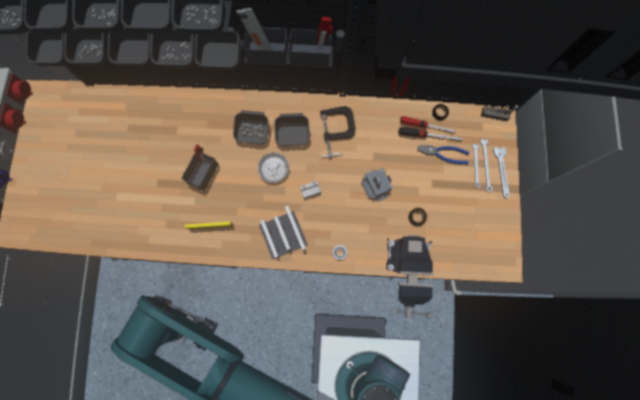

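The scene camera shows the rack at (268,220), the lock block at (408,230), a yellow decoy at (210,187) and the bearing at (311,270). The top camera shows the rack at (284,233), the block at (377,184) and the yellow plate at (208,226). Next I'll crop in closer.

```bash
cat > h.py <<'E'
import numpy as np,cv2
def dirs(i,uv):
    uv=np.atleast_2d(np.float64(uv)); q=np.c_[(uv[:,0]-i['cx'])/i['fx'],(uv[:,1]-i['cy'])/i['fy']]
    s=q.copy()
    for _ in range(20):
        r2=(s**2).sum(1,keepdims=True); s=q/(1+i['k1']*r2)
    return np.c_[s,np.ones(len(s))]
def at_z(i,uv,z):
    d=dirs(i,uv)@np.array(i['R']); c=-np.array(i['R']).T@np.array(i['t'])
    k=(np.asarray(z)-c[2])/d[:,2]; return c+k[:,None]*d
def at_d(i,uv,d):
    return (dirs(i,uv)*np.asarray(d).reshape(-1,1)-np.array(i['t']))@np.array(i['R'])
def proj(i,X):
    X=np.atleast_2d(X)@np.array(i['R']).T+np.array(i['t']); s=X[:,:2]/X[:,2:]
    s=s*(1+i['k1']*(s**2).sum(1,keepdims=True)); return np.c_[i['fx']*s[:,0]+i['cx'],i['fy']*s[:,1]+i['cy']]
def crop(p,box,k,name):
    x0,y0,x1,y1=box; cv2.imwrite(name,cv2.resize(p[y0:y1,x0:x1,::-1],None,fx=k,fy=k,interpolation=cv2.INTER_CUBIC))
def load(n):
    z=np.load(n+'.npz'); return z['p'],z['d'],np.load(n+'_info.npy',allow_pickle=True).item()
def cloud(i,d,box):
    x0,y0,x1,y1=box; u,v=np.meshgrid(range(x0,x1),range(y0,y1)); dd=d[y0:y1,x0:x1].ravel(); uv=np.c_[u.ravel(),v.ravel()]; m=dd>0
    return at_d(i,uv[m],dd[m]),uv[m]
E
python3 - <<'E'
from h import *
p,d,i=load('scene0'); crop(p,(225,180,325,290),5,'pics/s_rack.png'); crop(p,(375,190,445,265),7,'pics/s_lock.png')
p,d,i=load('top0'); crop(p,(250,170,400,270),5,'pics/t_all.png')
for uv in [(260,240),(277,257),(306,245),(290,208),(377,184),(340,253),(208,226)]: print(uv,at_z(i,uv,0.0)[0].round(3), at_d(i,uv,d[uv[1],uv[0]])[0].round(3))
E
```

```text
(260, 240) [0.441 0.38  0.   ] [0.44  0.379 0.005]
(277, 257) [0.388 0.319 0.   ] [0.388 0.319 0.   ]
(306, 245) [0.434 0.226 0.   ] [ 0.434  0.226 -0.   ]
(290, 208) [0.555 0.288 0.   ] [0.554 0.288 0.001]
(377, 184) [ 0.656 -0.002  0.   ] [0.637 0.008 0.074]
(340, 253) [0.414 0.113 0.   ] [ 0.414  0.113 -0.003]
(208, 226) [0.476 0.559 0.   ] [0.472 0.55  0.034]
```

```bash
python3 - <<'E'
from h import *
for n,b in [('top0',(255,200,312,262)),('scene0',(230,190,300,250))]:
    p,d,i=load(n); P,uv=cloud(i,d,b); print(n); 
    for lo,hi in [(.04,.05),(.05,.06),(.06,.07)]:
        m=(P[:,2]>lo)&(P[:,2]<hi); print(lo,m.sum())
    print(np.percentile(P[:,2],[1,10,50,90,99]).round(4))
E
```

```text
top0
0.04 111
0.05 246
0.06 33
[-0.0057 -0.0026  0.0028  0.0461  0.0598]
scene0
0.04 330
0.05 345
0.06 0
[-0.0029 -0.0015  0.0024  0.0479  0.0564]
```

View pics/s_rack.png

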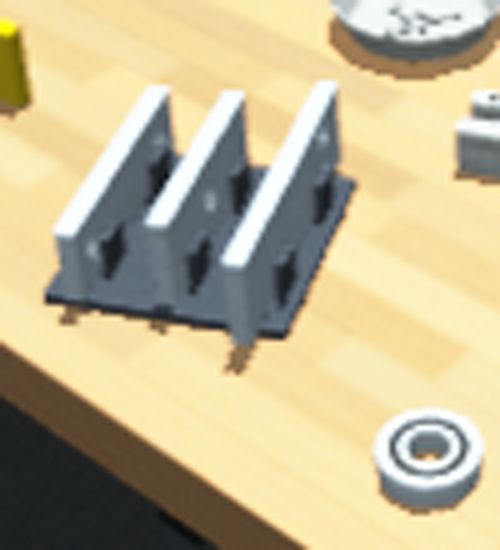

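View pics/s_lock.png

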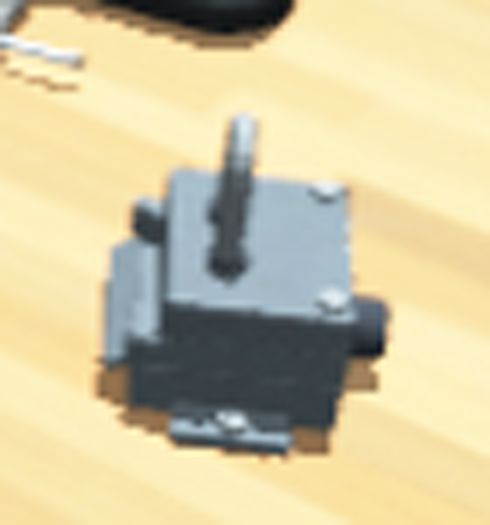

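View pics/t_all.png

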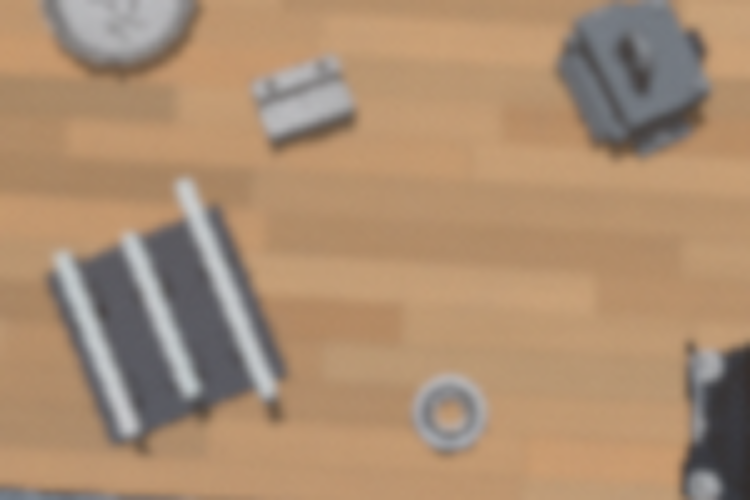

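The rightmost plate (top crop (185,183) to (270,395)) is clearly the longest, and its hole is visible at the far end. The left plate is the low one, with two holes. The middle plate is the short one, with one hole. In both crops the lock block's mouth faces left. Next I'll measure.

```bash
python3 - <<'E'
from h import *
p,d,i=load('top0')
c=lambda u,v:(250+u/5,170+v/5)
for nm,a,b,z in [('R',(185,183),(270,397),.056),('M',(130,238),(193,395),.056),('L',(62,255),(130,433),.048),('clamp',(265,100),(345,100),.028),('crown',(622,42),(645,85),.098)]:
    A=at_z(i,c(*a),z)[0];B=at_z(i,c(*b),z)[0]; print(nm,A.round(4),B.round(4),np.linalg.norm(A-B).round(4),np.degrees(np.arctan2(*(A-B)[[1,0]])).round(1))
print('bear',at_z(i,c(448,412),.014),at_z(i,c(304,100),.028), at_z(i,c(120,5),.02))
p,d,i=load('scene0')
c=lambda u,v:(225+u/5,180+v/5)
for nm,a,b,z in [('R',(328,84),(235,262),.056),('M',(233,95),(157,222),.056),('L',(157,90),(68,232),.048)]:
    A=at_z(i,c(*a),z)[0];B=at_z(i,c(*b),z)[0]; print(nm,A.round(4),B.round(4),np.linalg.norm(A-B).round(4),np.degrees(np.arctan2(*(A-B)[[1,0]])).round(1))
c=lambda u,v:(375+u/7,190+v/7)
for q,z in [((175,172),.049),((350,185),.049),((345,320),.049),((168,305),.049),((240,118),.0985)]: print(at_z(i,c(*q),z)[0].round(4))
E
```

```text
R [0.5484 0.2944 0.056 ] [0.414  0.2304 0.056 ] 0.1488 25.5
M [0.5102 0.327  0.056 ] [0.4122 0.2792 0.056 ] 0.1091 26.0
L [0.4976 0.3709 0.048 ] [0.3862 0.318  0.048 ] 0.1234 25.4
clamp [0.6129 0.2477 0.028 ] [0.6162 0.1945 0.028 ] 0.0532 93.6
crown [0.6488 0.0206 0.098 ] [0.6216 0.0051 0.098 ] 0.0313 29.7
bear [[0.41492363 0.11492635 0.014     ]] [[0.61454209 0.22175989 0.028     ]] [[0.67452511 0.35035367 0.02      ]]
R [0.5481 0.2922 0.056 ] [0.4168 0.228  0.056 ] 0.1462 26.0
M [0.51   0.3238 0.056 ] [0.4142 0.2774 0.056 ] 0.1065 25.8
L [0.4958 0.3671 0.048 ] [0.3888 0.3129 0.048 ] 0.12 26.9
[0.6673 0.0363 0.049 ]
[ 0.6989 -0.0152  0.049 ]
[ 0.6318 -0.046   0.049 ]
[0.6023 0.0029 0.049 ]
[0.646  0.0068 0.0985]
```

Estimates: blade centre about (0.481, 0.261), yaw 25.6°. The block sits near (0.65, -0.003) and the insertion yaw is about -60°.

Things that could be mistaken for the blade in the top view:
- yellow plate at (208,226)
- low plate at (269,239)
- short plate at (282,233)
- right-hand plate at (295,228), about 149 mm long, which is my choice

I'll move above it and look closely with the wrist camera.

step_arm --commands '[{"xyz": [0.029,-0.025,0.004],"twist": [0,0,5]},{"xyz": [0.058,-0.051,0.008],"twist": [0,0,10]},{"xyz": [0.087,-0.076,0.012],"twist": [0,0,15]},{"xyz": [0.116,-0.102,0.016],"twist": [0,0,20]},{"xyz": [0.145,-0.127,0.02],"twist": [0,0,25]},{"xyz": [0.174,-0.153,0.024],"twist": [0,0,30]},{"xyz": [0.203,-0.178,0.028],"twist": [0,0,35]},{"xyz": [0.232,-0.204,0.032],"twist": [0,0,40]},{"xyz": [0.261,-0.229,0.036],"twist": [0,0,46]},{"xyz": [0.289,-0.2545,0.04],"twist": [0,0,46]},{"xyz": [0.289,-0.2545,0.04],"twist": [0,0,46]},{"xyz": [0.289,-0.2545,0.04],"twist": [0,0,46]}]' --fingers 165

```text
time: 1.1
tool_pos: [0.481, 0.2598, 0.2527]
ee_rot: [-1.569, -0.001, 2.015]
wrist_force: [-0.3, 1.0, -0.7]
width: 0.0333
```

```bash
cat > snap.py <<'E'
import sys
from bench import robot
from h import *
n,name=sys.argv[1],sys.argv[2]
o=robot.get_obs(); i=robot.camera_info(n); p,d=robot.snapshot(n)
print({k:(np.round(v,4) if k!='time' else round(v,2)) for k,v in o.items() if k in('time','joint_positions','tool_pos','ee_rot','wrist_force','width')})
cv2.imwrite(f"pics/{name}.png",p[:,:,::-1]); np.savez(f"{name}.npz",p=p,d=d); np.save(f"{name}_info.npy",i,allow_pickle=True)
E
python3 snap.py wrist w1
```

```text
{'time': 1.1, 'joint_positions': array([ 3.9130e-01,  7.6900e-02,  1.3048e+00,  5.0000e-04,  1.7616e+00,
       -1.6235e+00]), 'tool_pos': array([0.481 , 0.2598, 0.2527]), 'ee_rot': array([-1.5692e+00, -5.0000e-04,  2.0149e+00]), 'wrist_force': array([-0.2555,  0.9604, -0.6765]), 'width': np.float64(0.0333)}
```

View pics/w1.png

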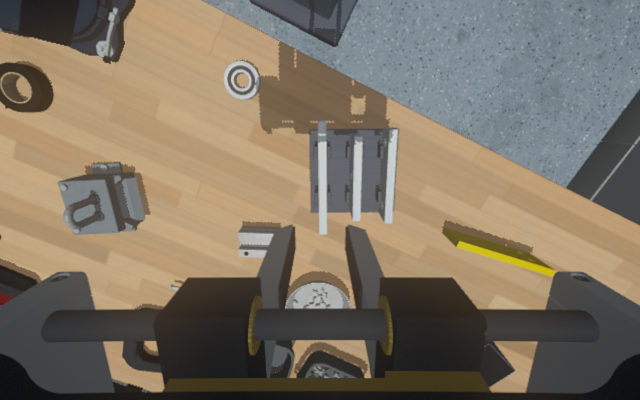

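The wrist view shows the longest plate from (322,125) to (323,233), with the short and low plates to its right. The lock block is at (100,200), its sill towards the plates, and the bearing is at (241,80). Next I'll crop and measure.

```bash
python3 - <<'E'
from h import *
p,d,i=load('w1'); crop(p,(300,110,410,245),4,'pics/w1r.png'); crop(p,(40,145,160,245),6,'pics/w1l.png')
E
```

```text
(no output)
```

View pics/w1r.png

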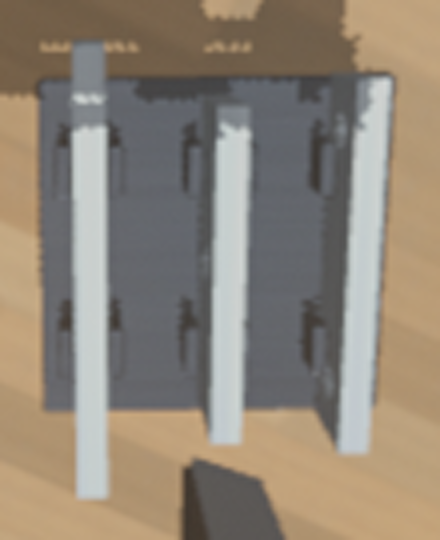

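View pics/w1l.png

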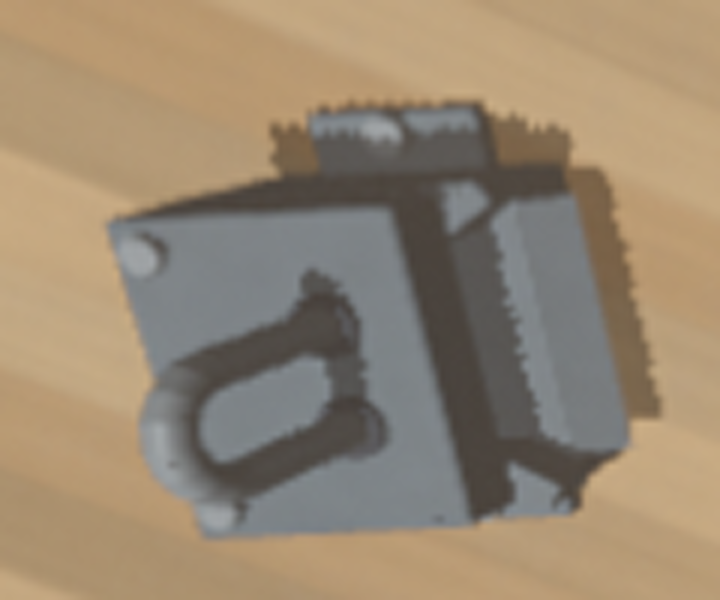

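```bash
python3 - <<'E'
from h import *
p,d,i=load('w1')
c=lambda u,v:(300+u/4-.375,110+v/4-.375)
for nm,a,b,z in [('R',(93,497),(89,42),.056),('M',(227,443),(234,106),.056),('L',(354,452),(376,80),.048)]:
    A=at_z(i,c(*a),z)[0];B=at_z(i,c(*b),z)[0]; print(nm,A.round(4),B.round(4),((A+B)/2).round(4),np.linalg.norm(A-B).round(4),np.degrees(np.arctan2(*(A-B)[[1,0]])).round(1))
c=lambda u,v:(40+u/6-.4,145+v/6-.4)
Q=[at_z(i,c(*q),.049)[0] for q in [(108,222),(392,207),(472,523),(203,537)]]
for q in Q: print(q.round(4))
Q=np.array(Q); print(Q.mean(0), np.linalg.norm(np.diff(np.r_[Q,Q[:1]],axis=0),axis=1))
def an(v): return np.degrees(np.arctan2(v[1],v[0])).round(1)
print('xdir',an(Q[0]-Q[1]),an(Q[3]-Q[2]),'ydir',an(Q[1]-Q[2])+180,an(Q[0]-Q[3])+180)
print('leg holes',at_z(i,c(325,325),.049),at_z(i,c(350,425),.049))
print('crown',at_z(i,c(180,430),.094))
print('camera',-i['R'].T@i['t'])
E
```

```text
R [0.5521 0.2975 0.056 ] [0.4167 0.2313 0.056 ] [0.4844 0.2644 0.056 ] 0.1507 26.0
M [0.5149 0.3298 0.056 ] [0.4147 0.2803 0.056 ] [0.4648 0.305  0.056 ] 0.1118 26.3
L [0.5014 0.3732 0.048 ] [0.3886 0.3182 0.048 ] [0.445  0.3457 0.048 ] 0.1255 26.0
[ 0.6362 -0.0463  0.049 ]
[0.6068 0.0076 0.049 ]
[0.6727 0.0423 0.049 ]
[ 0.7019 -0.0116  0.049 ]
[ 0.65439597 -0.00201698  0.049     ] [0.06137631 0.07444461 0.06133455 0.07425972]
xdir -61.4 -61.6 ydir 27.80000000000001 27.900000000000006
leg holes [[0.6396765  0.00099077 0.049     ]] [[0.66072331 0.01161942 0.049     ]]
crown [[0.64571318 0.00751012 0.094     ]]
camera [0.40878958 0.2245769  0.42483778]
```

step_arm --commands '[{"xyz": [0.001,0.001,-0.04],"twist": [0,0,0.5]},{"xyz": [0.002,0.003,-0.08],"twist": [0,0,0.5]},{"xyz": [0.002,0.003,-0.12],"twist": [0,0,0.5]},{"xyz": [0.002,0.003,-0.15],"twist": [0,0,0.5]},{"xyz": [0.002,0.003,-0.17],"twist": [0,0,0.5]},{"xyz": [0.002,0.003,-0.17],"twist": [0,0,0.5]},{"xyz": [0.002,0.003,-0.17],"twist": [0,0,0.5]}]'

```text
time: 1.73
tool_pos: [0.4801, 0.2651, 0.0825]
ee_rot: [-1.568, -0.001, 2.03]
wrist_force: [0.3, 0.8, 1.1]
width: 0.0331
```

```bash
python3 snap.py wrist w2;python3 snap.py scene s2; python3 - <<'E'
from h import *
p,d,i=load('s2'); crop(p,(225,150,325,260),5,'pics/s2c.png')
E
```

```text
{'time': 1.73, 'joint_positions': array([ 4.0090e-01,  1.4860e-01,  1.5665e+00,  5.0000e-04,  1.4297e+00,
       -1.6289e+00]), 'tool_pos': array([0.4801, 0.2651, 0.0825]), 'ee_rot': array([-1.5676e+00, -7.0000e-04,  2.0298e+00]), 'wrist_force': array([0.2808, 0.8436, 1.0511]), 'width': np.float64(0.0331)}
{'time': 1.78, 'joint_positions': array([ 4.0040e-01,  1.4730e-01,  1.5637e+00,  3.0000e-04,  1.4295e+00,
       -1.6290e+00]), 'tool_pos': array([0.4817, 0.2655, 0.0845]), 'ee_rot': array([-1.5718e+00, -3.0000e-04,  2.0294e+00]), 'wrist_force': array([ 0.0457, -0.1087,  0.3913]), 'width': np.float64(0.0331)}
```

View pics/w2.png

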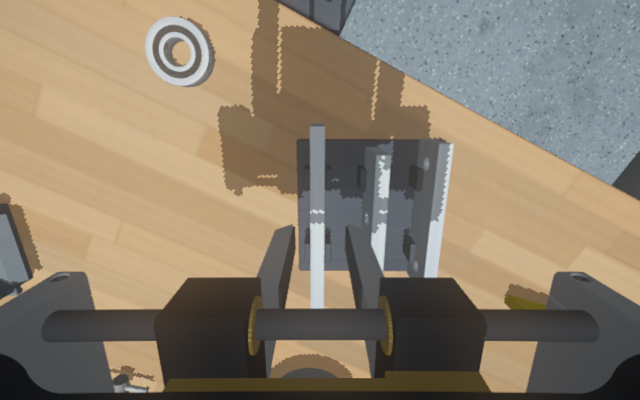

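View pics/s2c.png

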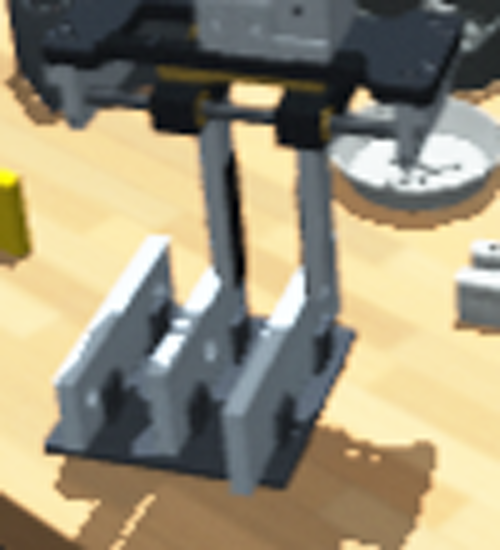

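```bash
python3 - <<'E'
from h import *
p,d,i=load('w2'); print(i['cx'],i['fx'])
for v in [150,180,215,225,250]:
    r=p[v,295:345].astype(int).sum(1); print(v,r[5:40].tolist())
for uv in [(317.5,130),(317.5,225),(317.5,300)]:
    P=at_z(i,uv,.056)[0]; print(P.round(4))
A=at_z(i,(317.5,130),.056)[0];B=at_z(i,(317.5,300),.056)[0]
print(np.degrees(np.arctan2(*(B-A)[[1,0]])))
# camera x coordinate of TCP
for T in [(0.4801,.2651,.0825),(0.4817,.2655,.0845)]: print((i['R']@np.array(T)+i['t']), proj(i,T))
print(i['R']@A+i['t'])
E
```

```text
319.8991726280356 291.4051617299647
150 [207, 203, 204, 205, 204, 205, 202, 202, 203, 249, 376, 423, 424, 423, 427, 430, 431, 431, 427, 425, 426, 426, 427, 425, 370, 262, 203, 197, 200, 202, 201, 200, 201, 201, 200]
180 [219, 218, 216, 206, 204, 211, 213, 216, 206, 233, 370, 423, 422, 422, 423, 427, 431, 432, 427, 424, 424, 425, 428, 426, 345, 219, 190, 204, 205, 210, 204, 228, 293, 305, 255]
215 [331, 331, 330, 329, 328, 329, 328, 327, 326, 328, 386, 417, 417, 417, 422, 425, 425, 427, 425, 425, 423, 423, 423, 423, 371, 324, 321, 319, 320, 320, 321, 318, 322, 320, 320]
225 [325, 326, 327, 324, 325, 327, 328, 326, 320, 360, 579, 646, 645, 642, 644, 651, 653, 653, 651, 644, 648, 653, 653, 615, 479, 328, 315, 319, 320, 317, 320, 314, 315, 319, 315]
250 [324, 334, 334, 331, 309, 315, 328, 330, 324, 323, 490, 609, 637, 638, 642, 646, 648, 648, 645, 644, 646, 648, 649, 616, 462, 292, 313, 325, 327, 321, 293, 302, 323, 321, 321]
[0.4195 0.2327 0.056 ]
[0.4804 0.2625 0.056 ]
[0.5372 0.2904 0.056 ]
26.14371102069043
[0.00070332 0.02981746 0.18758223] [[320.9922359  241.60454303]]
[0.00035527 0.03191574 0.18610032] [[320.45574588 245.26405456]]
[-0.00159793 -0.04346788  0.19425014]
```

The plate lies between the open fingers, about 2 mm off centre. I'll shift by that, descend and grip.

step_arm --commands '[{"xyz": [0.001,-0.0018,-0.015],"twist": [0,0,0]},{"xyz": [0.001,-0.0018,-0.03],"twist": [0,0,0]},{"xyz": [0.001,-0.0018,-0.042],"twist": [0,0,0]},{"xyz": [0.001,-0.0018,-0.042],"twist": [0,0,0]},{"xyz": [0.001,-0.0018,-0.042],"twist": [0,0,0]}]'

```text
time: 2.25
tool_pos: [0.4833, 0.2627, 0.0422]
ee_rot: [-1.571, -0.0, 2.028]
wrist_force: [-0.6, 0.7, 0.8]
width: 0.0332
```

step_arm --commands '[{"xyz": [0,0,0],"twist": [0,0,0]},{"xyz": [0,0,0],"twist": [0,0,0]},{"xyz": [0,0,0],"twist": [0,0,0]},{"xyz": [0,0,0],"twist": [0,0,0]},{"xyz": [0,0,0],"twist": [0,0,0]},{"xyz": [0,0,0],"twist": [0,0,0]}]' --fingers 255

```text
time: 2.75
tool_pos: [0.4835, 0.2629, 0.0423]
ee_rot: [-1.572, -0.001, 2.028]
wrist_force: [-0.9, 1.5, 3.3]
width: 0.0096
```

```bash
python3 snap.py wrist w3
```

```text
{'time': 2.75, 'joint_positions': array([ 3.9460e-01,  1.8350e-01,  1.6112e+00,  6.0000e-04,  1.3455e+00,
       -1.6331e+00]), 'tool_pos': array([0.4835, 0.2629, 0.0423]), 'ee_rot': array([-1.5723e+00, -5.0000e-04,  2.0275e+00]), 'wrist_force': array([-0.8682,  1.528 ,  3.3247]), 'width': np.float64(0.0096)}
```

View pics/w3.png

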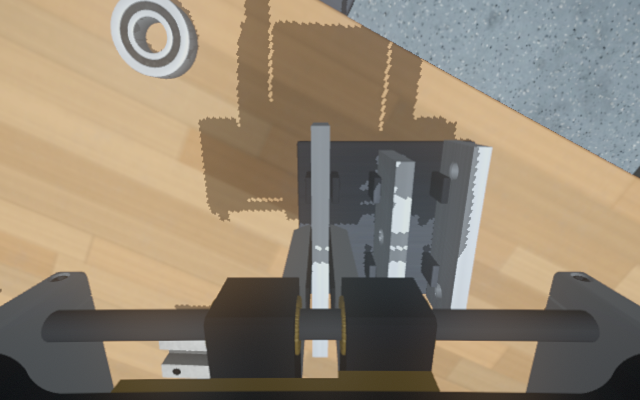

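The blade is gripped at a 9.6 mm opening. I'll lift it, then turn it about -88° on the way to the free spot near (0.535, 0.14).

step_arm --commands '[{"xyz": [0,0,0.02],"twist": [0,0,0]},{"xyz": [0,0,0.05],"twist": [0,0,0]},{"xyz": [0,0,0.08],"twist": [0,0,0]},{"xyz": [0,0,0.1],"twist": [0,0,0]},{"xyz": [0.005,-0.012,0.11],"twist": [0,0,-6]},{"xyz": [0.01,-0.025,0.11],"twist": [0,0,-12]},{"xyz": [0.016,-0.037,0.11],"twist": [0,0,-18]},{"xyz": [0.021,-0.05,0.11],"twist": [0,0,-24]},{"xyz": [0.026,-0.062,0.11],"twist": [0,0,-30]},{"xyz": [0.031,-0.075,0.11],"twist": [0,0,-36]},{"xyz": [0.036,-0.087,0.11],"twist": [0,0,-42]},{"xyz": [0.041,-0.1,0.11],"twist": [0,0,-48]}]'

```text
time: 3.8
tool_pos: [0.5238, 0.1616, 0.1506]
ee_rot: [-1.57, 0.001, 1.185]
wrist_force: [-0.5, 0.4, -0.9]
width: 0.0098
```

step_arm --commands '[{"xyz": [0.003,-0.007,0],"twist": [0,0,-6]},{"xyz": [0.005,-0.012,0],"twist": [0,0,-12]},{"xyz": [0.008,-0.018,0],"twist": [0,0,-18]},{"xyz": [0.01,-0.023,0],"twist": [0,0,-24]},{"xyz": [0.011,-0.023,0],"twist": [0,0,-30]},{"xyz": [0.011,-0.023,0],"twist": [0,0,-36]},{"xyz": [0.011,-0.023,0],"twist": [0,0,-40]},{"xyz": [0.011,-0.023,0],"twist": [0,0,-40]},{"xyz": [0.011,-0.023,0],"twist": [0,0,-40]}]'

```text
time: 4.55
tool_pos: [0.5347, 0.1392, 0.1508]
ee_rot: [-1.571, 0.001, 0.494]
wrist_force: [-0.5, -0.4, -1.5]
width: 0.0096
```

```bash
python3 snap.py wrist w4; python3 snap.py scene s4
```

```text
{'time': 4.55, 'joint_positions': array([ 1.5230e-01,  1.1430e-01,  1.4655e+00, -2.0000e-04,  1.5630e+00,
       -3.4120e-01]), 'tool_pos': array([0.5347, 0.1392, 0.1508]), 'ee_rot': array([-1.5706e+00,  1.3000e-03,  4.9350e-01]), 'wrist_force': array([-0.489 , -0.3629, -1.4553]), 'width': np.float64(0.0096)}
{'time': 4.6, 'joint_positions': array([ 1.5230e-01,  1.1420e-01,  1.4654e+00, -2.0000e-04,  1.5630e+00,
       -3.4110e-01]), 'tool_pos': array([0.5348, 0.1393, 0.1509]), 'ee_rot': array([-1.5707e+00,  1.0000e-03,  4.9340e-01]), 'wrist_force': array([-0.3226, -0.1171, -1.3562]), 'width': np.float64(0.0097)}
```

View pics/w4.png

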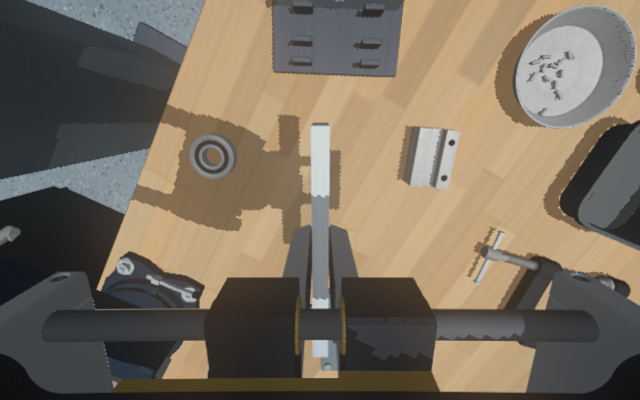

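View pics/s4.png

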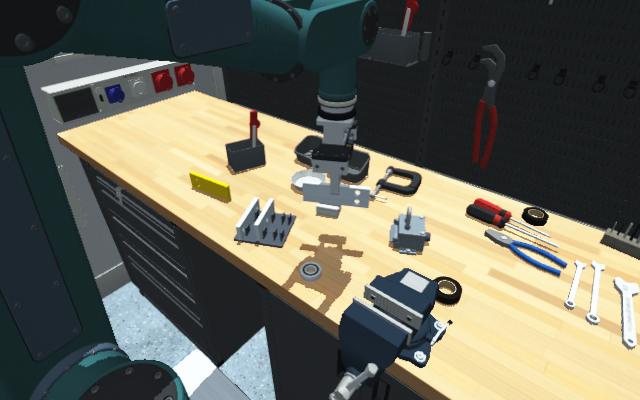

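The blade is held with both holes toward the block (scene (362,195)). I'll tilt it 47° about its long axis, tool leaning back toward the robot.

step_arm --commands '[{"xyz": [0,0,0],"twist": [3.2,-5.9,0]},{"xyz": [0,0,0],"twist": [6.4,-11.8,0]},{"xyz": [0,0,-0.01],"twist": [9.6,-17.7,0]},{"xyz": [0,0,-0.02],"twist": [12.8,-23.6,0]},{"xyz": [0,0,-0.03],"twist": [15.9,-29.6,0]},{"xyz": [0,0,-0.04],"twist": [19.1,-35.5,0]},{"xyz": [0,0,-0.05],"twist": [22.3,-41.4,0]},{"xyz": [0,0,-0.06],"twist": [22.3,-41.4,0]},{"xyz": [0,0,-0.06],"twist": [22.3,-41.4,0]},{"xyz": [0,0,-0.06],"twist": [22.3,-41.4,0]}]'

```text
time: 5.48
tool_pos: [0.5342, 0.1393, 0.0905]
ee_rot: [-1.567, -0.818, 0.49]
wrist_force: [0.4, 0.3, -1.0]
width: 0.0094
```

```bash
python3 snap.py scene s5; python3 - <<'E'
from h import *
p,d,i=load('s5'); crop(p,(230,130,430,290),4,'pics/s5c.png')
from scipy.spatial.transform import Rotation as R
from bench import robot
o=robot.get_obs(); M=R.from_euler('xyz',o['ee_rot']).as_matrix(); print(M.round(3))
E
```

```text
{'time': 5.48, 'joint_positions': array([-0.1156, -0.2945,  2.1962,  0.7469,  0.6636, -1.0727]), 'tool_pos': array([0.5342, 0.1393, 0.0905]), 'ee_rot': array([-1.5671, -0.8184,  0.4898]), 'wrist_force': array([ 0.3513,  0.2589, -0.9695]), 'width': np.float64(0.0094)}
[[ 0.6    0.645 -0.473]
 [ 0.322  0.347  0.881]
 [ 0.732 -0.681  0.001]]
```

View pics/s5c.png

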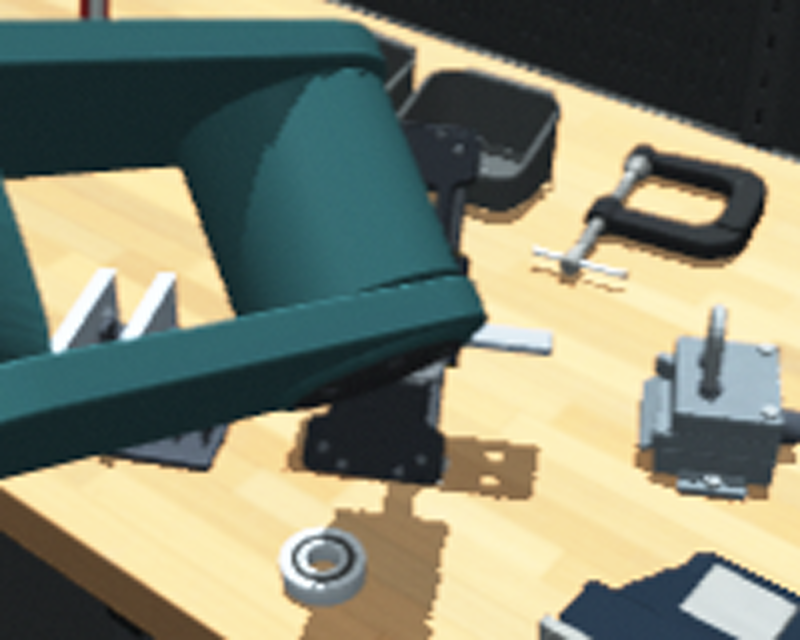

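step_arm --commands '[{"xyz": [0.014,-0.004,-0.005],"twist": [0,0,0]},{"xyz": [0.027,-0.008,-0.02],"twist": [0,0,0]},{"xyz": [0.027,-0.008,-0.04],"twist": [0,0,0]},{"xyz": [0.027,-0.008,-0.055],"twist": [0,0,0]},{"xyz": [0.027,-0.008,-0.06],"twist": [0,0,0]},{"xyz": [0.027,-0.008,-0.06],"twist": [0,0,0]}]'

```text
time: 6.03
tool_pos: [0.5627, 0.132, 0.0314]
ee_rot: [-1.568, -0.82, 0.491]
wrist_force: [-0.6, 0.0, -1.9]
width: 0.0096
```

```bash
python3 snap.py top t6; python3 - <<'E'
from h import *
p,d,i=load('t6'); crop(p,(260,130,400,260),5,'pics/t6c.png')
E
```

```text
{'time': 6.03, 'joint_positions': array([-0.1287, -0.1059,  2.1919,  0.9569,  0.5503, -1.3338]), 'tool_pos': array([0.5627, 0.132 , 0.0314]), 'ee_rot': array([-1.5676, -0.8201,  0.4914]), 'wrist_force': array([-0.6432,  0.0194, -1.9337]), 'width': np.float64(0.0096)}
```

View pics/t6c.png

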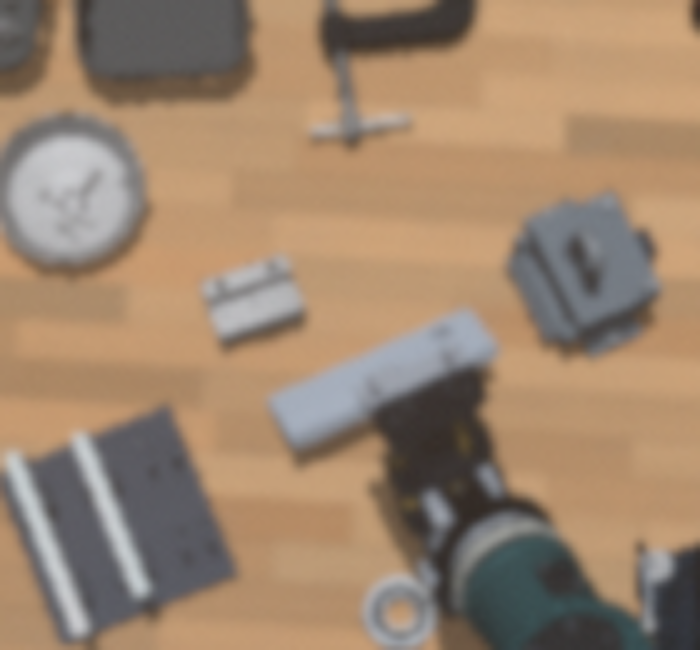

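The top view shows the blade tilted at crop (385,380), clear of everything. Now I'll lower it to touch, then open slightly.

step_arm --commands '[{"xyz": [0,0,-0.0015],"twist": [0,0,0]},{"xyz": [0,0,-0.003],"twist": [0,0,0]},{"xyz": [0,0,-0.003],"twist": [0,0,0]}]'

```text
time: 6.33
tool_pos: [0.5628, 0.1315, 0.0297]
ee_rot: [-1.57, -0.823, 0.492]
wrist_force: [0.6, 0.5, -1.0]
width: 0.0101
```

step_arm --commands '[{"xyz": [0,0,0],"twist": [0,0,0]},{"xyz": [0,0,0],"twist": [0,0,0]},{"xyz": [0,0,0],"twist": [0,0,0]},{"xyz": [0,0,0],"twist": [0,0,0]}]' --fingers 208

```text
time: 6.67
tool_pos: [0.5624, 0.1314, 0.0291]
ee_rot: [-1.569, -0.822, 0.491]
wrist_force: [0.3, -0.5, 0.9]
width: 0.0171
```

step_arm --commands '[{"xyz": [-0.005,-0.0027,0.001],"twist": [0,0,0]},{"xyz": [-0.01,-0.0054,0.002],"twist": [0,0,0]},{"xyz": [-0.015,-0.008,0.003],"twist": [0,0,0]},{"xyz": [-0.02,-0.0107,0.005],"twist": [0,0,0]},{"xyz": [-0.025,-0.0134,0.008],"twist": [0,0,0]},{"xyz": [-0.03,-0.0161,0.013],"twist": [0,0,0]},{"xyz": [-0.04,-0.0215,0.023],"twist": [0,0,0]},{"xyz": [-0.055,-0.0295,0.04],"twist": [0,0,0]},{"xyz": [-0.065,-0.035,0.06],"twist": [0,0,0]},{"xyz": [-0.065,-0.035,0.08],"twist": [0,0,0]},{"xyz": [-0.065,-0.035,0.08],"twist": [0,0,0]}]'

```text
time: 7.58
tool_pos: [0.4994, 0.095, 0.1146]
ee_rot: [-1.579, -0.829, 0.496]
wrist_force: [0.4, -0.0, 1.2]
width: 0.0171
```

```bash
python3 snap.py wrist w7; python3 snap.py top t7; python3 - <<'E'
from h import *
p,d,i=load('t7'); crop(p,(260,130,400,260),5,'pics/t7c.png')
E
```

```text
{'time': 7.58, 'joint_positions': array([-0.2884, -0.4432,  2.2441,  0.7639,  0.84  , -1.1595]), 'tool_pos': array([0.4994, 0.095 , 0.1146]), 'ee_rot': array([-1.5786, -0.8287,  0.4959]), 'wrist_force': array([ 0.4099, -0.0289,  1.2435]), 'width': np.float64(0.0171)}
{'time': 7.63, 'joint_positions': array([-0.2878, -0.4405,  2.2463,  0.7644,  0.8389, -1.1616]), 'tool_pos': array([0.4986, 0.0954, 0.1122]), 'ee_rot': array([-1.5761, -0.826 ,  0.4953]), 'wrist_force': array([-0.4742,  0.0266, -0.6858]), 'width': np.float64(0.0173)}
```

View pics/w7.png

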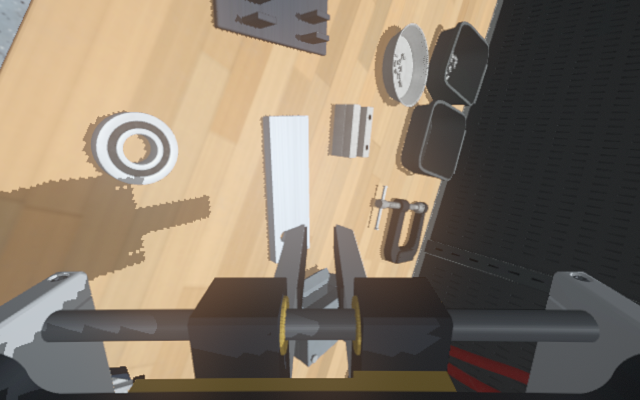

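View pics/t7c.png

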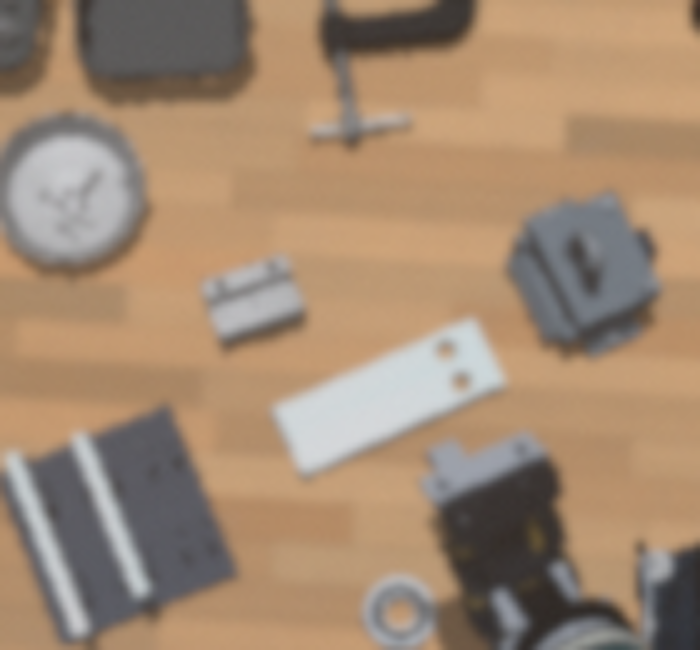

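The blade now lies flat and free. The top crop shows its holes at (446,348) and (461,380), facing the block. I'll untilt, open, and look at the blade and block together with the wrist camera from beyond the block.

step_arm --commands '[{"xyz": [0,0,0.03],"twist": [-3.2,5.9,0]},{"xyz": [0,0,0.06],"twist": [-6.4,11.8,0]},{"xyz": [0.01,-0.008,0.09],"twist": [-9.6,17.7,0]},{"xyz": [0.03,-0.025,0.12],"twist": [-12.8,23.6,0]},{"xyz": [0.05,-0.045,0.127],"twist": [-15.9,29.6,0]},{"xyz": [0.075,-0.065,0.127],"twist": [-19.1,35.5,0]},{"xyz": [0.1,-0.085,0.127],"twist": [-22.3,41.4,0]},{"xyz": [0.125,-0.11,0.127],"twist": [-22.3,41.4,0]},{"xyz": [0.15,-0.13,0.127],"twist": [-22.3,41.4,0]},{"xyz": [0.175,-0.15,0.127],"twist": [-22.3,41.4,0]},{"xyz": [0.19,-0.165,0.127],"twist": [-22.3,41.4,0]},{"xyz": [0.19,-0.165,0.127],"twist": [-22.3,41.4,0]}]' --fingers 0

```text
time: 8.68
tool_pos: [0.6888, -0.0715, 0.2293]
ee_rot: [-1.567, 0.006, 0.489]
wrist_force: [-0.6, 0.2, -0.6]
width: 0.0925
```

step_arm --commands '[{"xyz": [0,0,0],"twist": [0,0,0]},{"xyz": [0,0,0],"twist": [0,0,0]},{"xyz": [0,0,0],"twist": [0,0,0]}]'

```text
time: 8.93
tool_pos: [0.6864, -0.0674, 0.235]
ee_rot: [-1.57, 0.001, 0.493]
wrist_force: [-0.9, -0.6, 0.5]
width: 0.094
```

```bash
python3 snap.py wrist w8; python3 snap.py top t8;python3 snap.py scene s8; python3 - <<'E'
from h import *
p,d,i=load('w8'); crop(p,(200,20,440,260),3,'pics/w8c.png')
E
```

```text
{'time': 8.93, 'joint_positions': array([-1.8030e-01,  4.0800e-01,  9.3870e-01,  5.0000e-04,  1.7961e+00,
       -6.7330e-01]), 'tool_pos': array([ 0.6864, -0.0674,  0.235 ]), 'ee_rot': array([-1.5696e+00,  7.0000e-04,  4.9320e-01]), 'wrist_force': array([-0.9278, -0.57  ,  0.5006]), 'width': np.float64(0.094)}
{'time': 8.98, 'joint_positions': array([-1.8020e-01,  4.0720e-01,  9.3850e-01,  4.0000e-04,  1.7961e+00,
       -6.7330e-01]), 'tool_pos': array([ 0.6865, -0.0674,  0.2357]), 'ee_rot': array([-1.5704e+00, -1.0000e-04,  4.9320e-01]), 'wrist_force': array([-0.0882,  0.1801,  0.0057]), 'width': np.float64(0.0942)}
{'time': 9.03, 'joint_positions': array([-1.8020e-01,  4.0680e-01,  9.3820e-01,  3.0000e-04,  1.7961e+00,
       -6.7330e-01]), 'tool_pos': array([ 0.6865, -0.0674,  0.2361]), 'ee_rot': array([-1.5709e+00, -6.0000e-04,  4.9310e-01]), 'wrist_force': array([-0.0012, -0.4167,  0.1613]), 'width': np.float64(0.0941)}
```

View pics/w8.png

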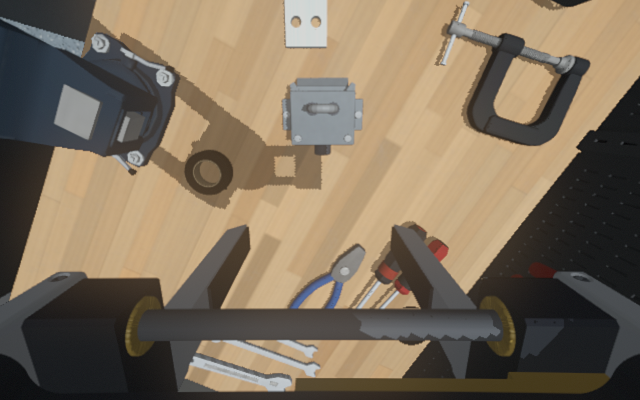

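```bash
python3 - <<'E'
from h import *
p,d,i=load('w8'); crop(p,(270,0,380,160),5,'pics/w8c.png')
p,d,i=load('t8'); crop(p,(300,170,400,240),8,'pics/t8c.png')
E
```

```text
(no output)
```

View pics/w8c.png

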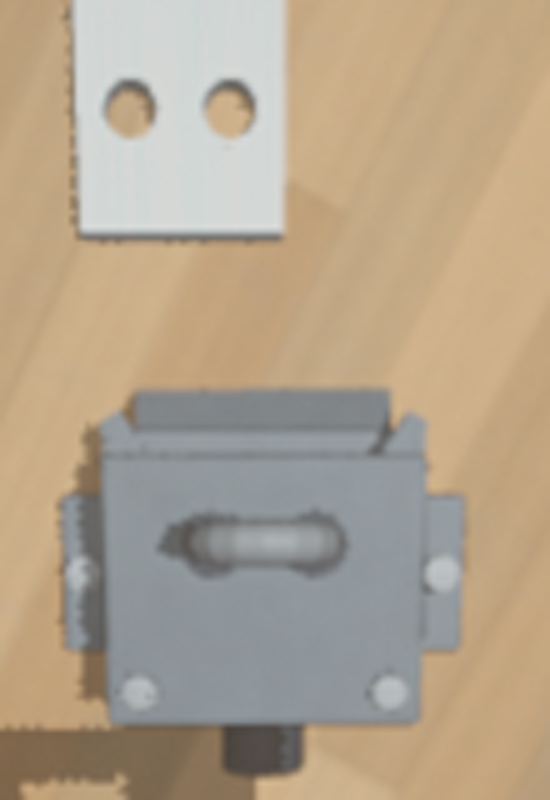

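View pics/t8c.png

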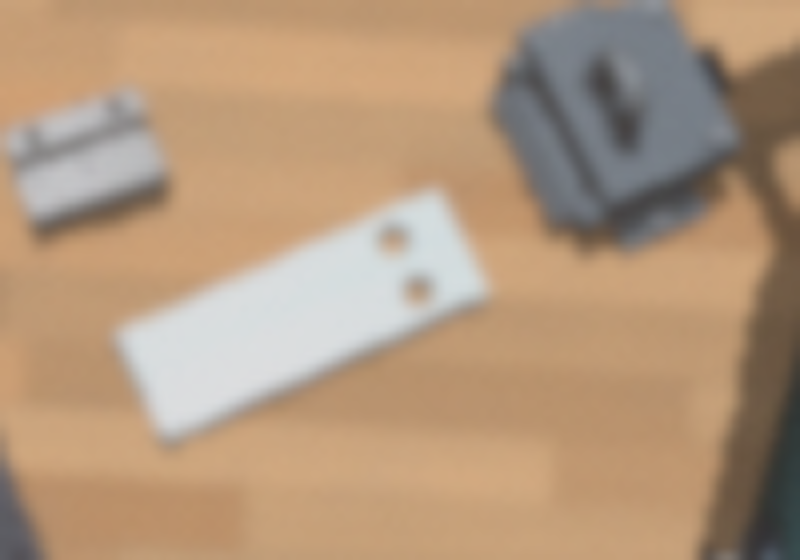

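```bash
cat > m8.py <<'E'
from h import *
p,d,i=load('w8')
c=lambda u,v:(270+u/5-.4,v/5-.4)
P=lambda q,z:at_z(i,c(*q),z)[0]
an=lambda v: np.degrees(np.arctan2(v[1],v[0])).round(2)
rc=[P(q,.049) for q in [(103,457),(424,457),(420,722),(110,722)]]
print('roof',[r.round(4).tolist() for r in rc],'x',an(rc[3]-rc[0]),an(rc[2]-rc[1]),'y',an(rc[1]-rc[0]),an(rc[2]-rc[3]))
print(np.linalg.norm(rc[1]-rc[0]),np.linalg.norm(rc[3]-rc[0]))
lg=(P((208,545),.049)+P((320,545),.049))/2; print('legs mid',lg.round(4), an(P((320,545),.049)-P((208,545),.049)))
cr=P((268,541),.0985); print('crown',cr.round(4))
ft=(P((80,573),.012)+P((442,573),.012))/2; print('feet screws mid (y only)',ft.round(4), an(P((442,573),.012)-P((80,573),.012)))
h=[P((130,109),.010),P((230,109),.010)]; print('holes',h[0].round(4),h[1].round(4),np.linalg.norm(h[0]-h[1]).round(4),'y',an(h[1]-h[0]))
e=[P((80,233),.010),P((285,233),.010)]; print('end',e[0].round(4),e[1].round(4),np.linalg.norm(e[0]-e[1]).round(4),an(e[1]-e[0]))
print('left edge',an(P((80,233),.01)-P((73,5),.01)),'right',an(P((285,233),.01)-P((287,5),.01)))
print('top cam')
p,d,it=load('t8'); c2=lambda u,v:(300+u/8-.44,170+v/8-.44)
Q=[at_z(it,c2(*q),.010)[0] for q in [(118,335),(437,190),(490,295),(168,440)]]
print([q.round(4).tolist() for q in Q],np.mean(Q,0).round(4),an(Q[1]-Q[0]),an(Q[2]-Q[3]),np.linalg.norm(Q[1]-Q[0]),np.linalg.norm(Q[2]-Q[1]))
H=[at_z(it,c2(*q),.010)[0] for q in [(394,238),(418,290)]]; print('holes',[q.round(4).tolist() for q in H])
R=[at_z(it,c2(*q),.049)[0] for q in [(520,40),(608,212),(740,135),(665,0)]]; print('roof',[q.round(4).tolist() for q in R], np.mean(R,0).round(4))
E
python3 m8.py
```

```text
roof [[0.6076, 0.0069, 0.049], [0.6731, 0.042, 0.049], [0.7027, -0.0109, 0.049], [0.6363, -0.0466, 0.049]] x -61.82 -60.76 y 28.22 28.23
0.07427936138803144 0.06064114468336819
legs mid [0.6497 0.0074 0.049 ] 28.22
crown [0.6499 0.0079 0.0985]
feet screws mid (y only) [0.6524 0.0013 0.012 ] 28.23
holes [0.5737 0.0807 0.01  ] [0.595  0.0921 0.01  ] 0.0241 y 28.27
end [0.575  0.0509 0.01  ] [0.6195 0.0748 0.01  ] 0.0505 28.27
left edge -61.81 right -61.94
top cam
[[0.5462, 0.2058, 0.01], [0.6164, 0.0756, 0.01], [0.5728, 0.0515, 0.01], [0.5034, 0.1824, 0.01]] [0.5597 0.1288 0.01  ] -61.69 -62.08 0.14792951480712543 0.04983186686042938
holes [[0.5946, 0.0928, 0.01], [0.573, 0.0817, 0.01]]
roof [[0.6731, 0.0472, 0.049], [0.6026, 0.0084, 0.049], [0.6385, -0.0451, 0.049], [0.6942, -0.0125, 0.049]] [ 6.521e-01 -5.000e-04  4.900e-02]
```

Both cameras agree: blade yaw and block yaw are both about -61.8°. The blade must go +20.4 mm sideways, +100.4 mm forward and about +21 mm up. The checks hold (holes 24.1 mm apart, width 50.5 mm, holes 27 mm from the end). Now I'll regrasp across the width, 15 mm behind centre.

step_arm --commands '[{"xyz": [-0.022,0.035,0],"twist": [0,0,0]},{"xyz": [-0.044,0.07,0],"twist": [0,0,0]},{"xyz": [-0.066,0.105,-0.005],"twist": [0,0,0]},{"xyz": [-0.088,0.14,-0.02],"twist": [0,0,0]},{"xyz": [-0.11,0.175,-0.04],"twist": [0,0,0]},{"xyz": [-0.132,0.209,-0.07],"twist": [0,0,0]},{"xyz": [-0.132,0.209,-0.105],"twist": [0,0,0]},{"xyz": [-0.132,0.209,-0.14],"twist": [0,0,0]},{"xyz": [-0.132,0.209,-0.175],"twist": [0,0,0]},{"xyz": [-0.132,0.209,-0.195],"twist": [0,0,0]},{"xyz": [-0.132,0.209,-0.195],"twist": [0,0,0]},{"xyz": [-0.132,0.209,-0.195],"twist": [0,0,0]}]' --fingers 0

```text
time: 10.08
tool_pos: [0.554, 0.1407, 0.0401]
ee_rot: [-1.57, 0.002, 0.492]
wrist_force: [1.1, -0.4, 0.5]
width: 0.094
```

```bash
python3 snap.py wrist w9; python3 snap.py scene s9; python3 - <<'E'
from h import *
p,d,i=load('s9'); crop(p,(260,140,440,280),4,'pics/s9c.png')
E
```

```text
{'time': 10.08, 'joint_positions': array([ 1.4950e-01,  2.3220e-01,  1.5573e+00,  1.0000e-04,  1.3537e+00,
       -3.4290e-01]), 'tool_pos': array([0.554 , 0.1407, 0.0401]), 'ee_rot': array([-1.5701,  0.0016,  0.4923]), 'wrist_force': array([ 1.1195, -0.4499,  0.4683]), 'width': np.float64(0.094)}
{'time': 10.13, 'joint_positions': array([ 1.4920e-01,  2.3100e-01,  1.5546e+00,  1.0000e-04,  1.3536e+00,
       -3.4290e-01]), 'tool_pos': array([0.5557, 0.1408, 0.0421]), 'ee_rot': array([-1.5715, -0.0023,  0.4921]), 'wrist_force': array([-0.0497, -0.1908,  1.2231]), 'width': np.float64(0.0943)}
```

View pics/w9.png

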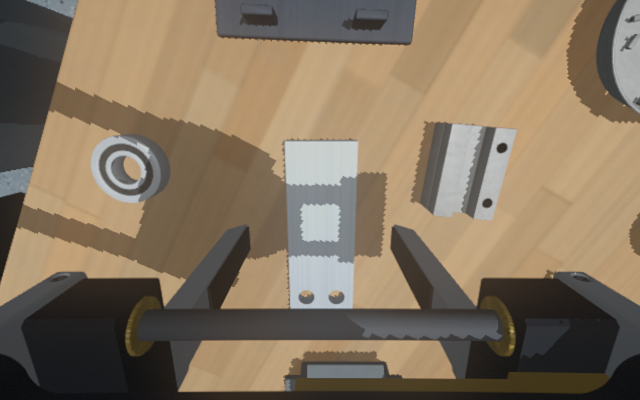

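View pics/s9c.png

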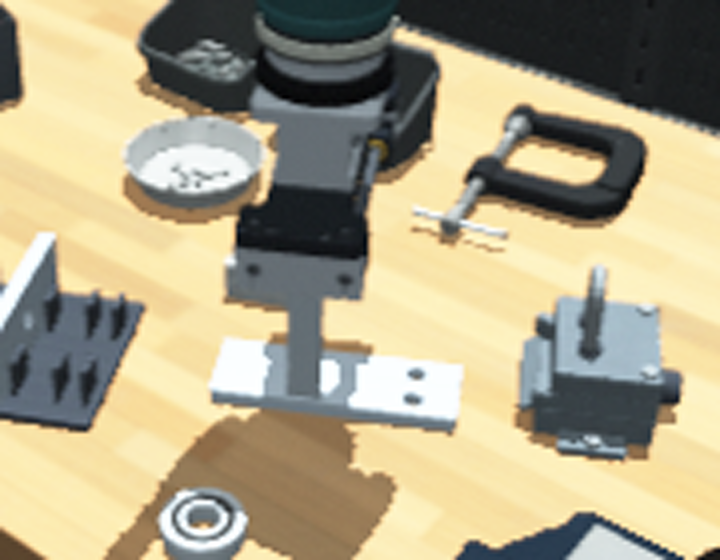

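Blade centred between the fingers (wrist column ~321 vs 320). I'll go down and grip.

step_arm --commands '[{"xyz": [0,0,-0.012],"twist": [0,0,0]},{"xyz": [0,0,-0.024],"twist": [0,0,0]},{"xyz": [0,0,-0.03],"twist": [0,0,0]},{"xyz": [0,0,-0.03],"twist": [0,0,0]},{"xyz": [0,0,-0.03],"twist": [0,0,0]}]'

```text
time: 10.6
tool_pos: [0.5546, 0.1403, 0.0098]
ee_rot: [-1.57, 0.001, 0.492]
wrist_force: [-0.1, -0.3, 0.5]
width: 0.0941
```

step_arm --commands '[{"xyz": [0,0,0],"twist": [0,0,0]},{"xyz": [0,0,0],"twist": [0,0,0]},{"xyz": [0,0,0],"twist": [0,0,0]},{"xyz": [0,0,0],"twist": [0,0,0]},{"xyz": [0,0,0],"twist": [0,0,0]},{"xyz": [0,0,0],"twist": [0,0,0]},{"xyz": [0,0,0],"twist": [0,0,0]}]' --fingers 255

```text
time: 11.18
tool_pos: [0.5551, 0.1405, 0.0106]
ee_rot: [-1.571, -0.0, 0.492]
wrist_force: [-0.0, -0.2, -0.4]
width: 0.0506
```

step_arm --commands '[{"xyz": [0,0,0.01],"twist": [0,0,0]},{"xyz": [0,0,0.021],"twist": [0,0,0]},{"xyz": [0.01,-0.005,0.021],"twist": [0,0,0]},{"xyz": [0.02,-0.01,0.021],"twist": [0,0,0]},{"xyz": [0.0324,-0.0167,0.021],"twist": [0,0,0]},{"xyz": [0.0324,-0.0167,0.021],"twist": [0,0,0]},{"xyz": [0.0324,-0.0167,0.021],"twist": [0,0,0]}]'

```text
time: 11.77
tool_pos: [0.5882, 0.123, 0.0312]
ee_rot: [-1.571, 0.0, 0.49]
wrist_force: [-0.1, 0.4, -1.9]
width: 0.0496
```

```bash
python3 snap.py wrist w10; python3 snap.py scene s10;python3 snap.py top t10; python3 - <<'E'
from h import *
p,d,i=load('s10'); crop(p,(330,185,440,270),7,'pics/s10c.png')
p,d,i=load('t10'); crop(p,(310,160,400,230),8,'pics/t10c.png')
E
```

```text
{'time': 11.77, 'joint_positions': array([ 1.1180e-01,  3.0020e-01,  1.4915e+00,  1.0000e-04,  1.3504e+00,
       -3.7840e-01]), 'tool_pos': array([0.5882, 0.123 , 0.0312]), 'ee_rot': array([-1.5706e+00,  3.0000e-04,  4.9030e-01]), 'wrist_force': array([-0.0551,  0.3892, -1.9134]), 'width': np.float64(0.0496)}
{'time': 11.82, 'joint_positions': array([ 1.1250e-01,  2.9960e-01,  1.4927e+00,  3.0000e-04,  1.3505e+00,
       -3.7850e-01]), 'tool_pos': array([0.5875, 0.1234, 0.031 ]), 'ee_rot': array([-1.5701e+00,  1.0000e-03,  4.9090e-01]), 'wrist_force': array([ 0.2134,  0.2366, -1.3839]), 'width': np.float64(0.0496)}
{'time': 11.87, 'joint_positions': array([ 1.1290e-01,  2.9910e-01,  1.4933e+00,  3.0000e-04,  1.3505e+00,
       -3.7840e-01]), 'tool_pos': array([0.5871, 0.1237, 0.0309]), 'ee_rot': array([-1.570e+00,  1.100e-03,  4.913e-01]), 'wrist_force': array([-0.0471,  0.3453, -1.3225]), 'width': np.float64(0.0501)}
```

View pics/s10c.png

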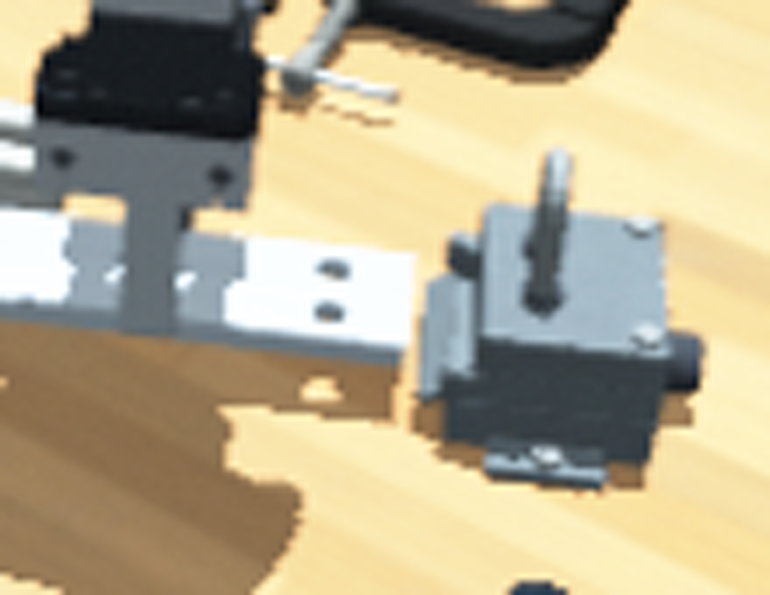

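View pics/t10c.png

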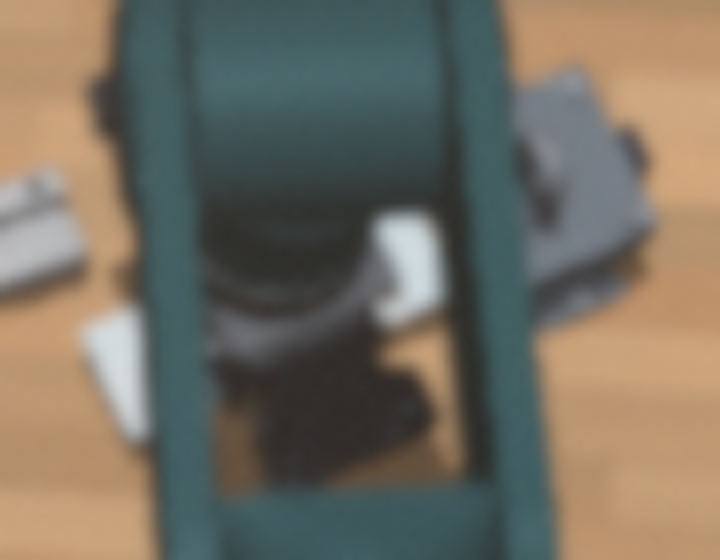

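View pics/w10.png

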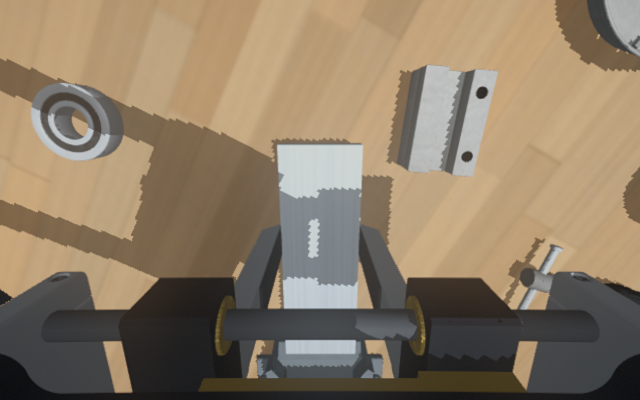

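```bash
python3 - <<'E'
from h import *
p,d,i=load('w10'); crop(p,(240,300,400,390),5,'pics/w10c.png')
q=p[300:390,240:400]; cv2.imwrite('pics/w10c.png',cv2.resize(cv2.convertScaleAbs(q[:,:,::-1],alpha=1.6),None,fx=5,fy=5,interpolation=cv2.INTER_CUBIC))
p,d,i=load('s10'); c=lambda u,v:(330+u/7-.43,185+v/7-.43)
an=lambda v: np.degrees(np.arctan2(v[1],v[0])).round(2)
n=np.array([.8813,.4726,0]);a=np.array([.4726,-.8813,0])
E=[at_z(i,c(*q),.031)[0] for q in [(412,253),(405,350)]]; H=[at_z(i,c(*q),.031)[0] for q in [(334,268),(329,312)]]
for nm,S in [('end',E),('holes',H)]: print(nm,[s.round(4).tolist() for s in S],np.linalg.norm(S[0]-S[1]).round(4),an(S[0]-S[1]),'n,a',(np.mean(S,0)@n).round(4),(np.mean(S,0)@a).round(4))
R=[at_z(i,c(*q),.049)[0] for q in [(485,205),(664,225),(660,357),(478,345)]]
print('roof n',[ (r@n).round(4) for r in R],'a',[(r@a).round(4) for r in R])
print('crown', at_z(i,c(560,150),.0985)[0]@n,at_z(i,c(560,150),.0985)[0]@a)
E
```

```text
end [[0.6492, 0.0564, 0.031], [0.602, 0.0313, 0.031]] 0.0535 27.93 n,a 0.572 0.257
holes [[0.6247, 0.0735, 0.031], [0.603, 0.062, 0.031]] 0.0245 27.85 n,a 0.573 0.2304
roof n [np.float64(0.6077), np.float64(0.6074), np.float64(0.5354), np.float64(0.5307)] a [np.float64(0.2806), np.float64(0.3422), np.float64(0.3382), np.float64(0.2796)]
crown 0.5760005224902454 0.2999939520970988
```

View pics/w10c.png

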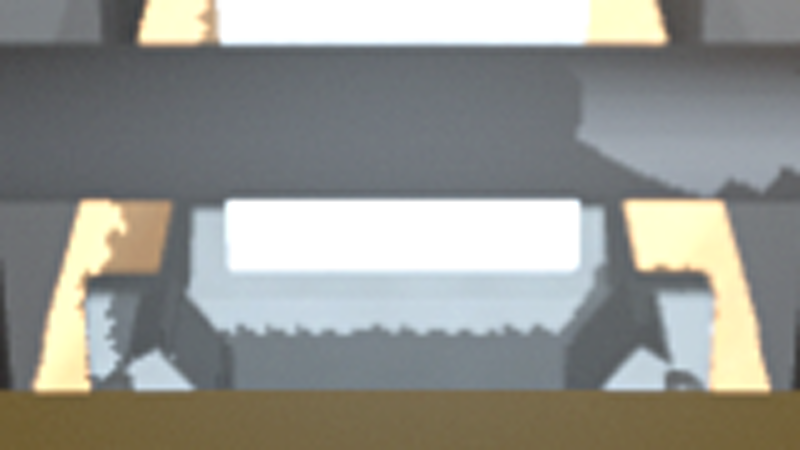

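The close wrist crop shows the blade end (226 to 580) in front of the mouth (228 to 568, sill 190 to 605), about 0.7 mm right of centre. I'll correct that and enter slowly.

step_arm --commands '[{"xyz": [-0.0006,-0.0003,0.001],"twist": [0,0,0]},{"xyz": [0.002,-0.0047,0.001],"twist": [0,0,0]},{"xyz": [0.0042,-0.0091,0.001],"twist": [0,0,0]},{"xyz": [0.0065,-0.0135,0.001],"twist": [0,0,0]},{"xyz": [0.0089,-0.0179,0.001],"twist": [0,0,0]},{"xyz": [0.0112,-0.0223,0.001],"twist": [0,0,0]},{"xyz": [0.0112,-0.0223,0.001],"twist": [0,0,0]}]'

```text
time: 12.5
tool_pos: [0.5993, 0.1003, 0.0325]
ee_rot: [-1.571, -0.0, 0.49]
wrist_force: [-0.1, -0.1, -1.6]
width: 0.0496
```

```bash
python3 snap.py wrist w11; python3 - <<'E'
from h import *
p,d,i=load('w11'); 
q=p[300:390,240:400]; cv2.imwrite('pics/w11c.png',cv2.resize(cv2.convertScaleAbs(q[:,:,::-1],alpha=1.3),None,fx=5,fy=5,interpolation=cv2.INTER_CUBIC))
E
```

```text
{'time': 12.5, 'joint_positions': array([ 7.2700e-02,  3.1220e-01,  1.4730e+00, -5.0000e-04,  1.3559e+00,
       -4.1760e-01]), 'tool_pos': array([0.5993, 0.1003, 0.0325]), 'ee_rot': array([-1.5714e+00, -2.0000e-04,  4.9050e-01]), 'wrist_force': array([-0.1059, -0.1109, -1.6428]), 'width': np.float64(0.0496)}
```

View pics/w11c.png

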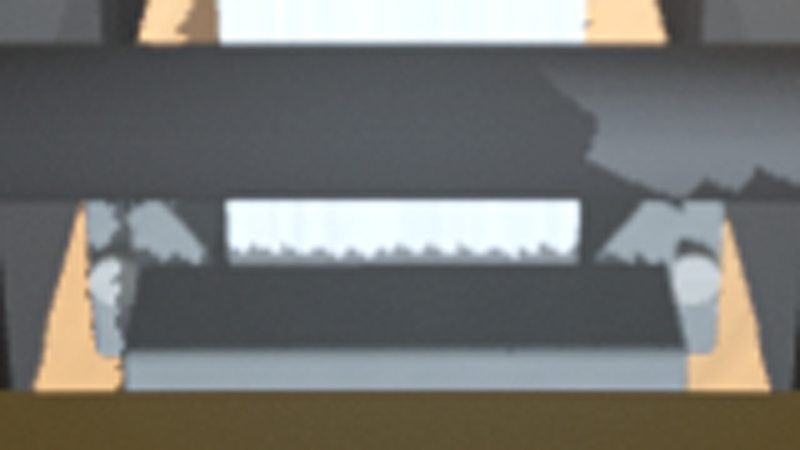

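The blade has entered without force. Continuing.

step_arm --commands '[{"xyz": [0.0024,-0.0044,0],"twist": [0,0,0]},{"xyz": [0.0047,-0.0088,0],"twist": [0,0,0]},{"xyz": [0.0071,-0.0132,0],"twist": [0,0,0]},{"xyz": [0.0095,-0.0176,0],"twist": [0,0,0]},{"xyz": [0.0095,-0.0176,0],"twist": [0,0,0]}]'

```text
time: 12.97
tool_pos: [0.6087, 0.0828, 0.0325]
ee_rot: [-1.571, -0.0, 0.491]
wrist_force: [0.1, 0.5, -1.9]
width: 0.0494
```

step_arm --commands '[{"xyz": [0.0024,-0.0044,0],"twist": [0,0,0]},{"xyz": [0.0047,-0.0088,0],"twist": [0,0,0]},{"xyz": [0.0071,-0.0132,0],"twist": [0,0,0]},{"xyz": [0.0095,-0.0176,0],"twist": [0,0,0]},{"xyz": [0.0104,-0.0194,0],"twist": [0,0,0]},{"xyz": [0.0104,-0.0194,0],"twist": [0,0,0]}]'

```text
time: 13.47
tool_pos: [0.6189, 0.0638, 0.0325]
ee_rot: [-1.571, -0.0, 0.491]
wrist_force: [-0.8, 0.5, -1.4]
width: 0.0496
```

step_arm --commands '[{"xyz": [0.0007,-0.0013,0],"twist": [0,0,0]},{"xyz": [0.0014,-0.0026,0],"twist": [0,0,0]},{"xyz": [0.0017,-0.0031,0],"twist": [0,0,0]},{"xyz": [0.0017,-0.0031,0],"twist": [0,0,0]}]'

```text
time: 13.8
tool_pos: [0.6202, 0.0615, 0.0325]
ee_rot: [-1.57, -0.0, 0.492]
wrist_force: [-0.9, 0.6, -1.1]
width: 0.0493
```

step_arm --commands '[{"xyz": [0.0005,-0.0009,0],"twist": [0,0,0]},{"xyz": [0.0009,-0.0018,0],"twist": [0,0,0]},{"xyz": [0.0009,-0.0018,0],"twist": [0,0,0]}]'

```text
time: 14.05
tool_pos: [0.6201, 0.0614, 0.0322]
ee_rot: [-1.567, 0.0, 0.492]
wrist_force: [-2.6, 5.4, -0.5]
width: 0.0494
```

Contact (about 6 N) comes at 100.5 mm of travel against 100.4 expected. I'll press a touch more, then relax, release, and check.

step_arm --commands '[{"xyz": [0.0005,-0.0009,0],"twist": [0,0,0]},{"xyz": [0.0007,-0.0013,0],"twist": [0,0,0]},{"xyz": [0.0007,-0.0013,0],"twist": [0,0,0]}]'

```text
time: 14.3
tool_pos: [0.6202, 0.0613, 0.0321]
ee_rot: [-1.564, 0.001, 0.493]
wrist_force: [-4.1, 7.4, -0.1]
width: 0.0497
```

step_arm --commands '[{"xyz": [-0.0009,0.0017,-0.002],"twist": [0,0,0]},{"xyz": [-0.0009,0.0017,-0.002],"twist": [0,0,0]}]'

```text
time: 14.47
tool_pos: [0.6202, 0.0615, 0.0307]
ee_rot: [-1.568, 0.0, 0.493]
wrist_force: [-3.5, 5.2, 1.7]
width: 0.0495
```

step_arm --commands '[{"xyz": [0,0,0],"twist": [0,0,0]},{"xyz": [0,0,0],"twist": [0,0,0]},{"xyz": [0,0,0],"twist": [0,0,0]},{"xyz": [0,0,0],"twist": [0,0,0]},{"xyz": [0,0,0],"twist": [0,0,0]},{"xyz": [0,0,0],"twist": [0,0,0]}]' --fingers 60

```text
time: 14.97
tool_pos: [0.6212, 0.0596, 0.0306]
ee_rot: [-1.571, -0.0, 0.491]
wrist_force: [0.4, -0.3, 0.4]
width: 0.0717
```

step_arm --commands '[{"xyz": [0,0,0.02],"twist": [0,0,0]},{"xyz": [0,0,0.05],"twist": [0,0,0]},{"xyz": [0,0,0.09],"twist": [0,0,0]},{"xyz": [0,0,0.13],"twist": [0,0,0]},{"xyz": [0.015,-0.029,0.165],"twist": [0,0,0]},{"xyz": [0.034,-0.064,0.185],"twist": [0,0,0]},{"xyz": [0.05,-0.095,0.19],"twist": [0,0,0]},{"xyz": [0.066,-0.124,0.19],"twist": [0,0,0]},{"xyz": [0.066,-0.124,0.19],"twist": [0,0,0]},{"xyz": [0.066,-0.124,0.19],"twist": [0,0,0]}]'

```text
time: 15.8
tool_pos: [0.6872, -0.0661, 0.2193]
ee_rot: [-1.57, 0.001, 0.489]
wrist_force: [-0.1, 1.1, -0.8]
width: 0.072
```

```bash
python3 snap.py wrist w12; python3 snap.py scene s12; python3 - <<'E'
from h import *
p,d,i=load('w12'); crop(p,(270,0,380,160),5,'pics/w12c.png')
p,d,i=load('s12'); crop(p,(330,170,450,270),6,'pics/s12c.png')
E
```

```text
{'time': 15.8, 'joint_positions': array([-1.7800e-01,  4.0940e-01,  9.6750e-01,  2.0000e-04,  1.7661e+00,
       -6.6650e-01]), 'tool_pos': array([ 0.6872, -0.0661,  0.2193]), 'ee_rot': array([-1.5698e+00,  1.0000e-03,  4.8850e-01]), 'wrist_force': array([-0.1009,  1.0669, -0.7876]), 'width': np.float64(0.072)}
{'time': 15.85, 'joint_positions': array([-1.7600e-01,  4.0820e-01,  9.6890e-01,  7.0000e-04,  1.7662e+00,
       -6.6640e-01]), 'tool_pos': array([ 0.6868, -0.0644,  0.2195]), 'ee_rot': array([-1.5692e+00,  1.0000e-03,  4.9050e-01]), 'wrist_force': array([-0.5826,  0.2281,  0.133 ]), 'width': np.float64(0.0717)}
```

View pics/w12c.png

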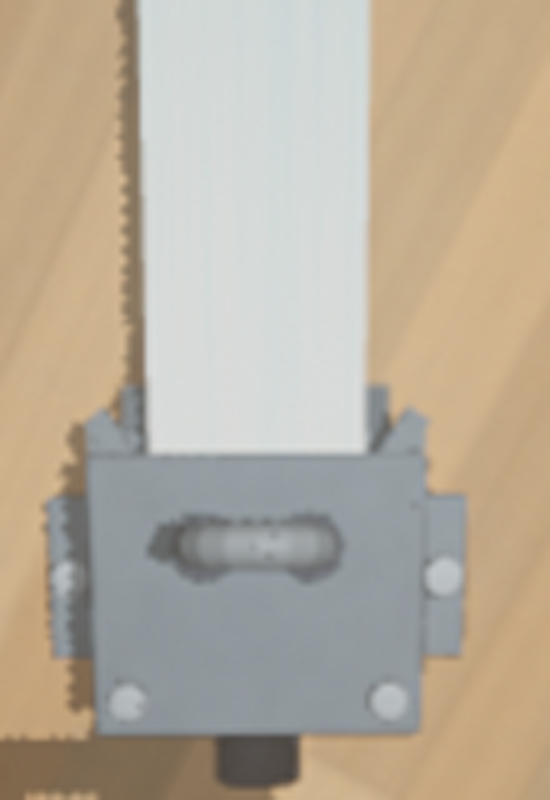

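View pics/s12c.png

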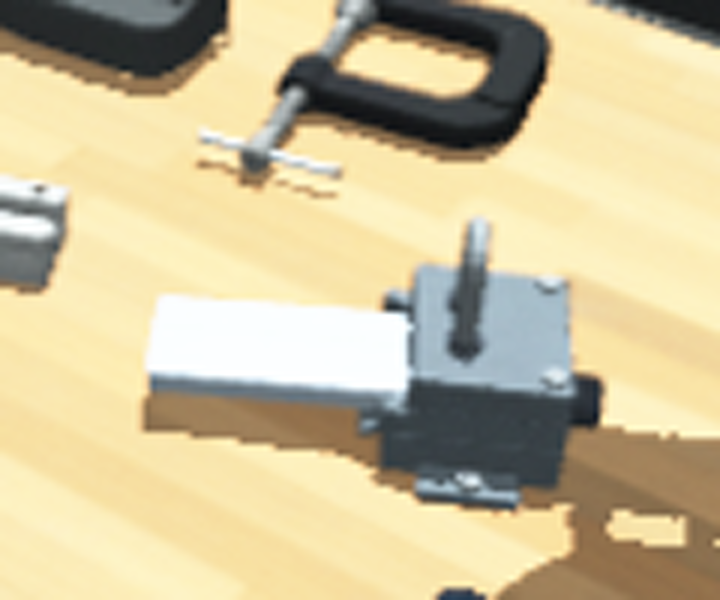

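```bash
python3 - <<'E'
from h import *
p,d,i=load('s12'); c=lambda u,v:(330+u/6-.42,170+v/6-.42)
n=np.array([.8813,.4726,0]);a=np.array([.4726,-.8813,0])
for z in (.024,.030):
  for q in [(160,297),(148,375),(410,315),(407,403)]:
    P=at_z(i,c(*q),z)[0]; print(z,q,P.round(4),'n',(P@n).round(4),'a',(P@a).round(4))
for q in [(413,267),(405,390)]:
    P=at_z(i,c(*q),.049)[0]; print('roof front',P@n,P@a)
p,d,i=load('w12'); c=lambda u,v:(270+u/5-.4,v/5-.4)
for q,z in [((262,545),.0985),((205,548),.049),((315,548),.049),((150,453),.03),((368,453),.03)]:
    P=at_z(i,c(*q),z)[0]; print(q,P.round(4),(P@n).round(4),(P@a).round(4))
E
```

```text
0.024 (160, 297) [0.6122 0.1274 0.024 ] n 0.5997 a 0.1771
0.024 (148, 375) [0.5673 0.1023 0.024 ] n 0.5483 a 0.1779
0.024 (410, 315) [0.6674 0.0389 0.024 ] n 0.6066 a 0.2811
0.024 (407, 403) [0.6174 0.0123 0.024 ] n 0.55 a 0.2809
0.03 (160, 297) [0.6057 0.1233 0.03  ] n 0.5921 a 0.1776
0.03 (148, 375) [0.5613 0.0985 0.03  ] n 0.5412 a 0.1785
0.03 (410, 315) [0.6603 0.0358 0.03  ] n 0.5989 a 0.2806
0.03 (407, 403) [0.6109 0.0094 0.03  ] n 0.5429 a 0.2804
roof front 0.6065816118782671 0.27951225486610937
roof front 0.527819556249355 0.2778504968740955
(262, 545) [0.6504 0.0079 0.0985] 0.5769 0.3004
(205, 548) [0.6394 0.0018 0.049 ] 0.5644 0.3006
(315, 548) [0.6613 0.0134 0.049 ] 0.5891 0.3007
(150, 453) [0.6177 0.0145 0.03  ] 0.5512 0.2792
(368, 453) [0.6626 0.0383 0.03  ] 0.6021 0.2794
```

The blade is home: its back end is at 0.1775 along the insertion axis (0.1774 expected), and its lateral offset from the shackle legs is 0.1 mm. Now the press: close the fingers and go above the crown at (0.6503, 0.0078).

step_arm --commands '[{"xyz": [-0.009,0.018,0],"twist": [0,0,0]},{"xyz": [-0.018,0.036,0],"twist": [0,0,0]},{"xyz": [-0.027,0.054,0],"twist": [0,0,0]},{"xyz": [-0.0365,0.072,0],"twist": [0,0,0]},{"xyz": [-0.0365,0.072,-0.03],"twist": [0,0,0]},{"xyz": [-0.0365,0.072,-0.06],"twist": [0,0,0]},{"xyz": [-0.0365,0.072,-0.085],"twist": [0,0,0]},{"xyz": [-0.0365,0.072,-0.098],"twist": [0,0,0]},{"xyz": [-0.0365,0.072,-0.098],"twist": [0,0,0]},{"xyz": [-0.0365,0.072,-0.098],"twist": [0,0,0]}]' --fingers 255

```text
time: 16.73
tool_pos: [0.65, 0.0089, 0.1225]
ee_rot: [-1.57, 0.001, 0.493]
wrist_force: [-0.6, 0.3, 0.1]
width: 0.0081
```

```bash
python3 snap.py scene s13; python3 - <<'E'
from h import *
p,d,i=load('s13'); crop(p,(340,110,460,260),5,'pics/s13c.png')
E
```

```text
{'time': 16.73, 'joint_positions': array([-7.3600e-02,  3.4100e-01,  1.2497e+00,  2.0000e-04,  1.5518e+00,
       -5.6650e-01]), 'tool_pos': array([0.65  , 0.0089, 0.1225]), 'ee_rot': array([-1.5702e+00,  7.0000e-04,  4.9290e-01]), 'wrist_force': array([-0.6022,  0.2953,  0.1235]), 'width': np.float64(0.0081)}
```

View pics/s13c.png

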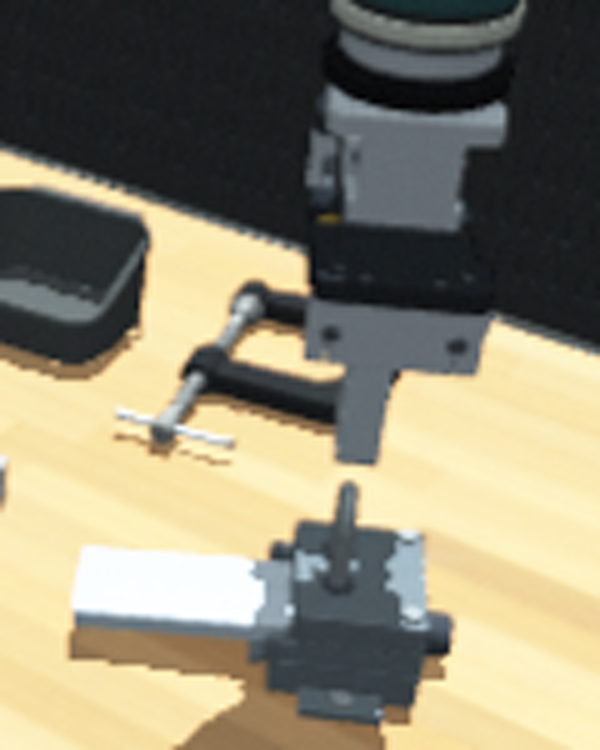

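Aligned above the crown. Pressing.

step_arm --commands '[{"xyz": [0,-0.001,-0.006],"twist": [0,0,0]},{"xyz": [0,-0.001,-0.012],"twist": [0,0,0]},{"xyz": [0,-0.001,-0.016],"twist": [0,0,0]},{"xyz": [0,-0.001,-0.019],"twist": [0,0,0]},{"xyz": [0,-0.001,-0.022],"twist": [0,0,0]},{"xyz": [0,-0.001,-0.025],"twist": [0,0,0]},{"xyz": [0,-0.001,-0.025],"twist": [0,0,0]}]'

```text
time: 17.37
tool_pos: [0.651, 0.0068, 0.0979]
ee_rot: [-1.572, -0.001, 0.492]
wrist_force: [0.1, -0.5, 5.7]
width: 0.0004
```

step_arm --commands '[{"xyz": [0,0,-0.003],"twist": [0,0,0]},{"xyz": [0,0,-0.006],"twist": [0,0,0]},{"xyz": [0,0,-0.009],"twist": [0,0,0]},{"xyz": [0,0,-0.009],"twist": [0,0,0]}]'

```text
time: 17.7
tool_pos: [0.651, 0.0068, 0.0904]
ee_rot: [-1.572, -0.002, 0.492]
wrist_force: [-2.3, -0.3, 7.8]
width: 0.0005
```

step_arm --commands '[{"xyz": [0,0,-0.0025],"twist": [0,0,0]},{"xyz": [0,0,-0.005],"twist": [0,0,0]},{"xyz": [0,0,-0.006],"twist": [0,0,0]},{"xyz": [0,0,-0.006],"twist": [0,0,0]}]'

```text
time: 18.03
tool_pos: [0.6517, 0.0067, 0.0845]
ee_rot: [-1.573, -0.003, 0.492]
wrist_force: [-0.3, 0.1, 5.7]
width: 0.0002
```

step_arm --commands '[{"xyz": [0,0,-0.002],"twist": [0,0,0]},{"xyz": [0,0,-0.0035],"twist": [0,0,0]},{"xyz": [0,0,-0.0035],"twist": [0,0,0]},{"xyz": [0,0,-0.0035],"twist": [0,0,0]}]'

```text
time: 18.37
tool_pos: [0.6518, 0.0068, 0.0814]
ee_rot: [-1.573, -0.003, 0.492]
wrist_force: [-0.5, -0.3, 9.2]
width: 0.0006
```

step_arm --commands '[{"xyz": [0,0,-0.001],"twist": [0,0,0]},{"xyz": [0,0,-0.0015],"twist": [0,0,0]},{"xyz": [0,0,-0.0015],"twist": [0,0,0]}]'

```text
time: 18.62
tool_pos: [0.6519, 0.0067, 0.0812]
ee_rot: [-1.574, -0.004, 0.492]
wrist_force: [-2.2, 0.1, 11.9]
width: 0.0006
```

step_arm --commands '[{"xyz": [0,0,0.005],"twist": [0,0,0]},{"xyz": [0,0,0.03],"twist": [0,0,0]},{"xyz": [0,0,0.06],"twist": [0,0,0]},{"xyz": [0,0,0.1],"twist": [0,0,0]},{"xyz": [0.01,-0.018,0.13],"twist": [0,0,0]},{"xyz": [0.02,-0.036,0.138],"twist": [0,0,0]},{"xyz": [0.03,-0.054,0.138],"twist": [0,0,0]},{"xyz": [0.036,-0.072,0.138],"twist": [0,0,0]},{"xyz": [0.036,-0.072,0.138],"twist": [0,0,0]},{"xyz": [0.036,-0.072,0.138],"twist": [0,0,0]}]'

```text
time: 19.45
tool_pos: [0.6858, -0.0658, 0.2131]
ee_rot: [-1.568, 0.003, 0.49]
wrist_force: [-0.0, -0.3, 0.3]
width: 0.0005
```

```bash
python3 snap.py scene s14;python3 snap.py wrist w14; python3 snap.py top t14; python3 - <<'E'
from h import *
p,d,i=load('s14'); crop(p,(330,170,450,270),6,'pics/s14c.png')
c=lambda u,v:(330+u/6-.42,170+v/6-.42)
n=np.array([.8813,.4726,0]);a=np.array([.4726,-.8813,0])
for q in [(160,297),(148,375)]:
    P=at_z(i,c(*q),.024)[0]; print(P@n,P@a)
P,uv=cloud(i,d,(395,195,425,250))
m=(abs(P@n-.5767)<.012)&(abs(P@a-.3004)<.012); print('scene crown z max',np.sort(P[m,2])[-8:].round(4))
p,d,i=load('w14'); crop(p,(270,0,380,160),5,'pics/w14c.png')
P,uv=cloud(i,d,(290,60,360,150)); m=(abs(P@n-.5767)<.015)&(abs(P@a-.3004)<.012); print('wrist crown z max',np.sort(P[m,2])[-8:].round(4))
E
```

```text
{'time': 19.45, 'joint_positions': array([-1.7820e-01,  4.0830e-01,  9.8130e-01,  6.0000e-04,  1.7561e+00,
       -6.6810e-01]), 'tool_pos': array([ 0.6858, -0.0658,  0.2131]), 'ee_rot': array([-1.5678,  0.0029,  0.49  ]), 'wrist_force': array([-0.018 , -0.2502,  0.2852]), 'width': np.float64(0.0005)}
{'time': 19.5, 'joint_positions': array([-1.7700e-01,  4.0750e-01,  9.8160e-01,  8.0000e-04,  1.7562e+00,
       -6.6800e-01]), 'tool_pos': array([ 0.6857, -0.0649,  0.2135]), 'ee_rot': array([-1.5679,  0.0024,  0.4912]), 'wrist_force': array([-0.0396, -0.6273, -0.2127]), 'width': np.float64(0.0004)}
{'time': 19.55, 'joint_positions': array([-1.7620e-01,  4.0680e-01,  9.8160e-01,  8.0000e-04,  1.7562e+00,
       -6.6810e-01]), 'tool_pos': array([ 0.6858, -0.0643,  0.214 ]), 'ee_rot': array([-1.5684,  0.0019,  0.4921]), 'wrist_force': array([-0.0477, -0.1412,  0.0959]), 'width': np.float64(0.0004)}
0.5997026220473982 0.1770811724163031
0.5483396025799607 0.1779143263636439
scene crown z max [0.0744 0.0748 0.075  0.0758 0.0758 0.0762 0.0762 0.0772]
wrist crown z max [0.0776 0.0777 0.0777 0.0777 0.078  0.078  0.078  0.0785]
```

View pics/s14c.png

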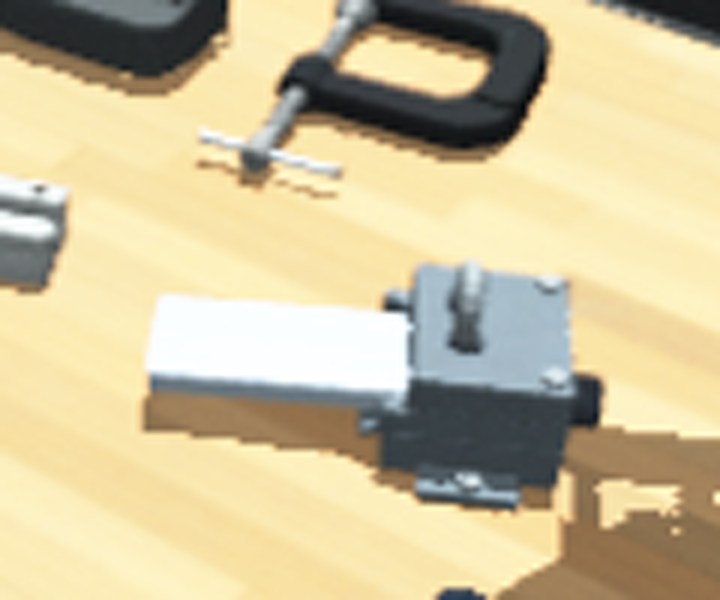

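View pics/w14c.png

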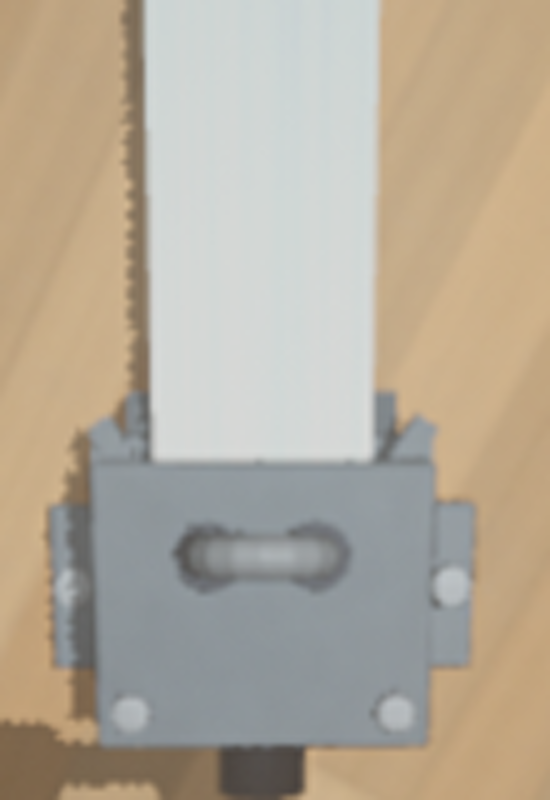

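View pics/t14.png

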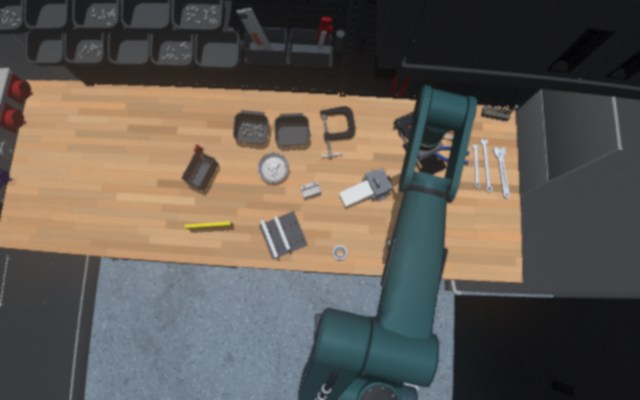

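The shackle stays down by itself: crown at about 0.077 m against 0.0985 raised, so about 22 mm down. The blade's back end hasn't moved, the robot is clear of everything, and the other things are where they were. Handing in.

```bash
python3 -c "
from bench import robot
print(robot.close_job())"
```

```text
the job is handed in; nothing more can be done
None
```

The bench supply is locked off, and I handed the job in at about 19.6 s. I took the blade from the rack, laid it flat and let go. Then I regripped it across its width, slid it home holes first, released it, and only then pressed the shackle until it latched.

**Last checks:**
- **Blade:** it met the stop after 100.5 mm of travel (100.4 expected) at about 8 N. Its back end was within 1 mm of the home position, and it did not move during the press.
- **Shackle:** with the robot clear, the crown stayed down. The two cameras read its top at 76–78 mm, so about 21–22 mm down from 98.5 mm. Pressing peaked at about 12 N.
- **Other things:** from the last top view, by eye, the other plates and loose items look unmoved, and nothing fell.

No check failed. Just before insertion the views differed by 1–3 mm on where the slot was sideways. I went by the close wrist view and the blade entered without force.

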